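# Stir the polishing beads in the sprung tub

### The job

Take the rod out of the tin and stir the beads in the blue tub with it: with the rod's foot pressing lightly (a few newtons, never hard) on the sprung floor, begin at the red clip's side and go once round counter-clockwise (seen from above) past the three white clips and back to the red one, then keep stirring if needed until the red clip's half of the tub and the opposite half each hold beads of both colours. Then stand the rod back in the tin and let go; spill no bead, use only the rod on the beads and the tub, and leave the other things where they are.

Things in the scene. Friction and masses are not known exactly. Their poses are not given: they have to be found in the camera images.
- tub: Blue round finishing tub, fixed to the bench, at any yaw: outside diameter 180 mm at the rim, 85 mm high, wall 5 mm (inside radius 83 to 85 mm). Origin: centre of its underside on the bench, z up; +x points to the red clip. Six beads lie in it in one layer: at the start orange in the +x half, grey in the -x half, and the floor bare out to 30 mm from the centre.
- tub_mouth (a point): Centre of the tub's mouth, level with the rim, 85 mm above its underside. Below it the floor is a level black plastic plate, radius 80 mm, on springs: its top rests somewhere from 22 to 33 mm above the tub's underside, differently each time, and yields straight down about 1 mm per 4 N, to 12 mm at most.
- red_clip (a point): Middle of the top of the red clip on the tub's rim, at the tub's +x, 92.5 mm from its axis. White clips sit at the tub's +y, -x and -y, that is in counter-clockwise order from the red one seen from above. All clips are 12 x 26 mm, stand out 9 mm from the rim and 3 mm above it.
- rod: Stirring rod: pale wooden dowel, diameter 14 mm, on a slick white plastic foot of diameter 20 mm and height 12 mm; 165 mm long in all, 45 g, solid: it may be gripped hard (100 N), and a loose grip lets it swing when it pushes beads. It stands upright in the tin at the start. Origin: centre of the foot's underside, z along the rod towards the upper end.
- rod_tip (a point): Centre of the underside of the rod's foot (same point as the rod's origin).
- tin: Yellow painted tin, fixed to the bench: outside diameter 72 mm, 80 mm high, wall 3 mm, inner floor 5 mm above its underside. Origin: centre of its underside, z up. The rod stands in it, up to 17 mm off its centre.
- orange0: One of three orange barrel-shaped slick plastic beads, diameter 26 mm, height 22 mm, 18 g, standing on end in the tub at the start. Origin: centre of its underside, z along its axis (it may tip over while stirred).
- orange1: One of three orange barrel-shaped slick plastic beads, diameter 26 mm, height 22 mm, 18 g, standing on end in the tub at the start. Origin: centre of its underside, z along its axis (it may tip over while stirred).
- orange2: One of three orange barrel-shaped slick plastic beads, diameter 26 mm, height 22 mm, 18 g, standing on end in the tub at the start. Origin: centre of its underside, z along its axis (it may tip over while stirred).
- grey0: One of three grey barrel-shaped slick plastic beads, diameter 26 mm, height 22 mm, 18 g, standing on end in the tub at the start. Origin: centre of its underside, z along its axis (it may tip over while stirred).
- grey1: One of three grey barrel-shaped slick plastic beads, diameter 26 mm, height 22 mm, 18 g, standing on end in the tub at the start. Origin: centre of its underside, z along its axis (it may tip over while stirred).
- grey2: One of three grey barrel-shaped slick plastic beads, diameter 26 mm, height 22 mm, 18 g, standing on end in the tub at the start. Origin: centre of its underside, z along its axis (it may tip over while stirred).
- spray: Bystander: spray can, diameter 52 mm, 150 mm high, origin at centre of underside.
- driver: Bystander: screwdriver with red handle lying flat along its own x, origin on its underside.
- sprocket: Bystander: dark steel bicycle sprocket lying flat, diameter 92 mm, 10 mm high at the hub, origin at centre of underside.

How it is judged:
By the outcome, as a careful person would: the job done as asked, in the order asked, and still so for the second after the job is handed in, with the robot touching nothing.
It also fails if it takes over 67 s, if anything falls off the work surface, if the arm or the gripper's body presses on something with over 40 N, if the wrist force passes 120 N, or if a joint passes its speed limit or range.

### The arm

A 6-joint arm with a two-finger parallel gripper is mounted at the origin on the work surface. World frame = base frame: x ahead of the robot, y to its left, z up, the work surface at z = 0. Lengths are in m, angles in rad, forces in N, time in s.
With the tool pointing down it reaches from about 0.3 to 0.875 m from the base axis. Payload 6.4 kg.
Tool frame: the origin (TCP) lies midway between the tips of the shut fingers; the grasp point (between the pads) lies 19 mm behind it (env.pinch_z is the distance from the TCP to the grasp point, in m); z points along the fingers, y is the line along which they close (so a half turn about z gives the same grasp; the last joint's range is limited). The gripper opens to 85 mm and grips with 20 to 120 N. Pads are 22 mm wide; open, the fingers measure 114 mm over their backs; the gripper's body (76 mm by 85 mm) begins 54 mm behind the grasp point. The pads swing forward as they close: fully open they stand 13 mm farther back than shut.
Start: joints at [1.112, 0.181, 1.607, -0, 1.354, -0.206], TCP at [0.144, 0.557, 0.231] pointing down, gripper open.
Joint ranges: [-2.99, 2.99], [-0.89, 2.07], [0.3, 2.58], [-1.14, 4.28], [0, 2.63], [-3.12, 3.12]. Speed limits (rad/s): [2.57, 2.57, 3.01, 3.14, 3.14, 3.14].

### API

Orientations are given as a rotation vector (axis times angle).
In Python, from workcell import sensors, imaging, env gives the robot as it stands.
- The arm moves only by the tool drive_tool, never from a script. Its argument "series" is a list of rows, each an object of numbers: "ax", "ay", "az": the turn, a rotation vector about the tool's x, y, z in rad; "dx", "dy", "dz": the shift along the tool's x, y, z in m; "fingers": the finger opening in m, from 0 to 0.0854. A call has 1 to 5 rows; each row shifts and turns the commanded pose from where the row before left it, along the tool's axes as they then stand; what a row does not reach is not made up. A row lasts 1/10 s, in which the tool goes at most 50 mm and 8.59 degrees, less where a joint would pass 70% of its speed; a pose out of reach is approached as far as the arm can. A call with a gripper value outside its range is refused whole. The fingers move at their own pace and stop on an object; "squeeze" is the grip in N (left out, the last holds). Time passes only in rows, so rows that do not move let the fingers close. It gives the time, the measured TCP pose, the force, the opening and the grip force at its end, in the units of the state.
- sensors.state(): the state, without advancing time (a new reading comes with each control period).
- imaging.capture(name): name is "scene" or "top" or "wrist"; returns the picture (384x512x3 uint8, blue, green, red); there is no depth.
- imaging.camera_model(name): a dict with "vfov" (degrees; the focal length in pixels is half the picture's height over the tangent of half this angle, whatever the lens; pixels are square), "cx", "cy" (the principal point, pixels), "eye" and "orientation" of the camera in the world. Camera axes: x right, y up, looking along -z (the intrinsics and any distortion apply to the point x, -y, -z); pixel columns grow to the right and rows downward; lengths in m; the calibration is good to about 2 mm. The wrist camera is an equidistant fisheye: a pixel r from the principal point sees the ray r / f radians off the axis. A picture is of the moment at which its call begins: read the wrist's pose just before it. camera_model takes no time and is no camera call; for the wrist camera it gives the pose at the moment of the call.
- env.close_job(): hands the job in; it is judged then, once.
The state is a dict: "clock": time; "q": joint angles; "qvel": joint speeds; "joint_efforts": joint torques, N m; "tcp_pos": TCP position; "tool_rot": TCP orientation; "ft_force": force on the tool from outside, world axes, zero at the start; "wrist_torque": the same for the moment, N m; "width": opening from 0.0 (shut) to 1.0 (fully open); "grasp_force": force on a finger pad.
Only numpy, scipy, OpenCV 4.12 (cv2) and the standard library are available. Lean on these libraries where they do the work, as an engineer would, in place of code of your own. Each camera call takes 0.05 s, during which the arm holds its last target. There are 200 camera calls.

## Working session

There is one attempt and no reset: what is moved stays moved. The work goes in short steps, Python scripts to look and compute and a tool call to move; the robot and the scene stay as the last step left them, time stands still between calls to the robot, and variables do not carry over. Pictures are saved under pics/ and viewed, at most 10 in all, crops included, and the job is handed in when it is done.

Besides the shell and the picture viewer there is one more tool, called after "Request:" in YAML: its name, and indented under it one key for each argument. drive_tool: Moves the arm, as the interface text tells. Its arguments: {"type":"object","properties":{"series":{"type":"array","items":{"type":"object","properties":{"ax":{"type":"number"},"ay":{"type":"number"},"az":{"type":"number"},"dx":{"type":"number"},"dy":{"type":"number"},"dz":{"type":"number"},"fingers":{"type":"number"}}}},"squeeze":{"type":"number"}},"required":["series"]}

```bash
mkdir -p pics; ls; python3 - <<'E'
from workcell import sensors, imaging, env
import cv2,numpy as np
s=sensors.state();print(s, env.pinch_z)
a=imaging.capture("top");b=imaging.capture("scene")
cv2.imwrite("pics/top.png",a);cv2.imwrite("pics/scene.png",b)
for n in("top","scene","wrist"):print(n,imaging.camera_model(n))
E
```

```text
pics
{'clock': 0.0, 'q': array([ 1.11166931e+00,  1.81520516e-01,  1.60801174e+00, -5.72896724e-08,
        1.35379743e+00, -2.06319595e-01]), 'qvel': array([ 0.00113344,  0.00062538, -0.00120713,  0.0011084 , -0.00034013,
        0.00071341]), 'joint_efforts': array([-1.73700504e-03, -4.44857597e+01, -3.51342416e+01, -4.08614887e-04,
        8.88254464e-03, -3.75359818e-06]), 'tcp_pos': array([0.14356484, 0.55621906, 0.23039389]), 'tool_rot': array([-3.95980642e-01, -3.11596421e+00,  2.57845017e-03]), 'ft_force': array([-0.05126689, -0.15130799,  0.34307356]), 'wrist_torque': array([ 0.00283876, -0.02194498,  0.02574847]), 'grasp_force': 0.0, 'width': 0.998497968084622} 0.0187
top {'vfov': 52.50392341687971, 'cx': 249.02757045840912, 'cy': 188.22496963589583, 'eye': array([ 0.53146332, -0.0172786 ,  0.84686424]), 'orientation': array([ 0.08765726, -0.02922222, -1.58311135])}
scene {'vfov': 51.48101135909856, 'cx': 250.54227179061556, 'cy': 192.56941481980815, 'eye': array([ 0.81293403, -0.32308759,  0.67287509]), 'orientation': array([0.56013252, 0.18079141, 0.56426404])}
wrist {'vfov': 65.70646984690485, 'cx': 253.47188439713565, 'cy': 191.48184972377052, 'eye': array([0.0774977 , 0.57215284, 0.37259268]), 'orientation': array([-0.23623661, -0.18179381,  1.31004164])}
```

View pics/top.png

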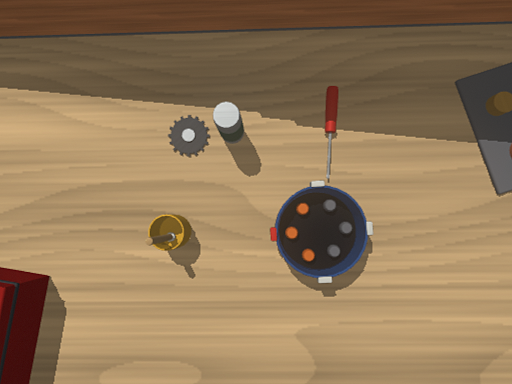

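View pics/scene.png

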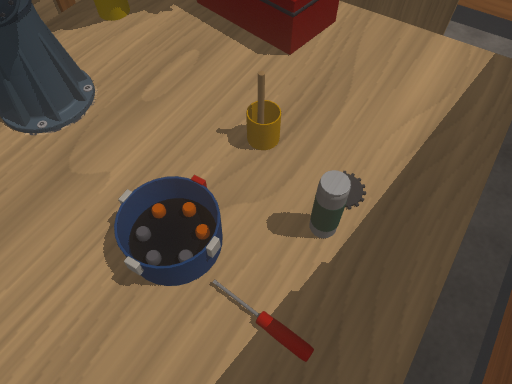

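Top view: tin near (169,232) with the rod's upper end near (150,241). Tub centre is near (321,231), red clip (274,234), oranges on the left and greys on the right. The scene view shows the rod's upper end near (261,73).

```bash
cat > h.py <<'E'
from workcell import sensors, imaging, env
import cv2,numpy as np
from scipy.spatial.transform import Rotation as R
def ray(n,px,m=None):
    m=m or imaging.camera_model(n); f=192/np.tan(np.radians(m['vfov']/2))
    u=np.array([px[0]-m['cx'],px[1]-m['cy']]); 
    if n=='wrist':
        r=np.hypot(*u); t=r/f; d=np.array([*(u/max(r,1e-9)*np.sin(t)),np.cos(t)])
    else: d=np.array([*(u/f),1.])
    d=d*[1,-1,-1]; d/=np.linalg.norm(d)
    return m['eye'],R.from_rotvec(m['orientation']).apply(d)
def plane(n,px,z,m=None):
    e,d=ray(n,px,m); return e+d*(z-e[2])/d[2]
def proj(n,p,m=None):
    m=m or imaging.camera_model(n); f=192/np.tan(np.radians(m['vfov']/2))
    c=R.from_rotvec(m['orientation']).inv().apply(np.array(p)-m['eye'])*[1,-1,-1]
    r=np.hypot(c[0],c[1]); k=f*(np.arctan2(r,c[2])/r if n=='wrist' else 1/c[2])
    return np.array([m['cx']+k*c[0],m['cy']+k*c[1]])
def cross(a,b):
    (e1,d1),(e2,d2)=a,b
    s=np.linalg.lstsq(np.c_[d1,-d2],e2-e1,rcond=None)[0]
    p,q=e1+s[0]*d1,e2+s[1]*d2; return (p+q)/2,np.linalg.norm(p-q)
def blobs(img,lo,hi,roi,amin=15):
    m=cv2.inRange(cv2.cvtColor(img,cv2.COLOR_BGR2HSV),lo,hi); k=np.zeros_like(m); x0,y0,x1,y1=roi; k[y0:y1,x0:x1]=m[y0:y1,x0:x1]
    n,l,s,c=cv2.connectedComponentsWithStats(k)
    return [(tuple(c[i].round(1)),int(s[i,4])) for i in range(1,n) if s[i,4]>=amin],k
E
python3 - <<'E'
from h import *
a=cv2.imread("pics/top.png");b=cv2.imread("pics/scene.png")
roi=(262,172,382,292)
red,_=blobs(a,(0,150,80),(6,255,255),(262,220,282,248),5);wh,_=blobs(a,(0,0,150),(179,60,255),roi,10)
print(red,wh)
for c,_ in red+wh: print(plane("top",c,.088).round(4))
bl,k=blobs(a,(105,80,30),(130,255,255),roi,30)
c,r=cv2.minEnclosingCircle(cv2.findNonZero(k)); print("blue",c,r,plane("top",c,.085))
ye,k=blobs(a,(20,140,60),(32,255,255),(140,205,195,260),10); print("tin",ye)
c,r=cv2.minEnclosingCircle(cv2.findNonZero(k)); print(c,r,plane("top",c,.08))
A=cv2.resize(a[200:265,130:205],None,fx=5,fy=5,interpolation=cv2.INTER_NEAREST)
B=cv2.resize(b[65:155,235:290],None,fx=5,fy=5,interpolation=cv2.INTER_NEAREST)
A=cv2.copyMakeBorder(A,0,450-325,0,0,0)
cv2.imwrite("pics/c1.png",np.hstack([A,B]))
for o in(((5,150,120),(15,255,255)),): print(blobs(a,*o,roi)[0])
E
```

```text
[((np.float64(273.1), np.float64(233.7)), 76)] [((np.float64(327.4), np.float64(175.1)), 14), ((np.float64(317.4), np.float64(183.1)), 76), ((np.float64(369.3), np.float64(227.5)), 83), ((np.float64(324.6), np.float64(279.5)), 81)]
[ 0.4992 -0.035   0.088 ]
[ 0.6115 -0.1423  0.088 ]
[ 0.5962 -0.1226  0.088 ]
[ 0.5092 -0.2195  0.088 ]
[ 0.4113 -0.1317  0.088 ]
blue (320.9635009765625, 231.37591552734375) 46.49839401245117 [ 0.50262844 -0.1275368   0.085     ]
tin [((np.float64(170.0), np.float64(230.3)), 1002)]
(169.0, 231.0) 21.377656936645508 [0.50632592 0.17011215 0.08      ]
[((np.float64(302.5), np.float64(208.2)), 100), ((np.float64(291.2), np.float64(232.1)), 108), ((np.float64(308.0), np.float64(254.5)), 112)]
```

View pics/c1.png

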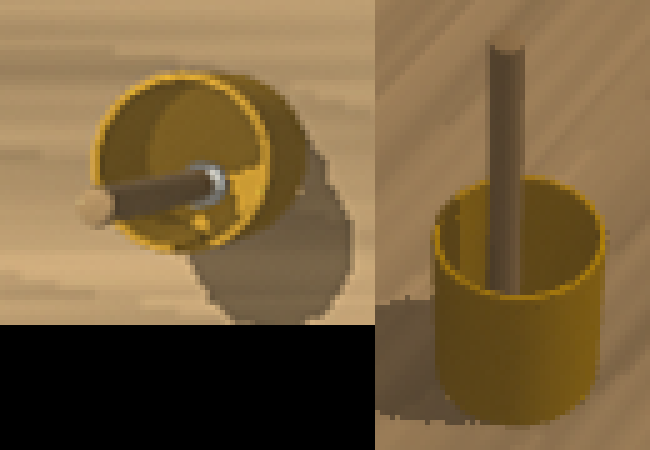

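The crop shows the rod's top at about (149,241.4) in top and (261.4,73.6) in scene, with the white foot near (171.5,237). The tin rim is centred near (166.4,232.4). Clip centres give the tub at about (0.504,-0.127), yaw 93°.

```bash
python3 - <<'E'
from h import *
print(cross(ray("top",(149,241.4)),ray("scene",(261.4,73.6))), plane("top",(149,241.4),.17), plane("scene",(261.4,73.6),.17))
print("foot",plane("top",(171.8,236.8),.017),"tin",plane("top",(166.4,232.4),.08))
s=sensors.state(); M=R.from_rotvec(s['tool_rot']).as_matrix(); print(M.round(3))
cm=imaging.camera_model("wrist"); print(M.T@(cm['eye']-s['tcp_pos']))
E
```

```text
(array([0.49242569, 0.18523572, 0.1662703 ]), np.float64(0.002721331840193015)) [0.49160751 0.18322904 0.17      ] [0.49570828 0.18252148 0.17      ]
foot [0.49187786 0.17943572 0.017     ] tin [0.50362918 0.17528307 0.08      ]
[[-0.968  0.25  -0.001]
 [ 0.25   0.968 -0.001]
 [ 0.    -0.002 -1.   ]]
[ 0.06798313 -0.00138514 -0.14210272]
```

Request:
drive_tool:
  series:
    - {"dz": -0.05}
    - {"dz": -0.05}
    - {"dx": -0.04,"dy": -0.025}
    - {"dx": -0.04,"dy": -0.025}
    - {"dx": -0.04,"dy": -0.025}

```text
validation failed for argument at $.se...
```

Request:
drive_tool:
  series:
    - {"dx": -0.04,"dy": -0.025}
    - {"dx": -0.04,"dy": -0.025}
    - {"dx": -0.04,"dy": -0.025}
    - {"dx": -0.04,"dy": -0.025}
    - {"dx": -0.04,"dy": -0.025}

```text
validation failed for argument at $.se...
```

Request:
drive_tool:
  series:
    - {"dx": -0.03,"dy": -0.02}
    - {"dx": -0.03,"dy": -0.02}
    - {}
    - {}

```text
validation failed for argument at $.se...
```

```bash
python3 - <<'E'
from h import *
a=cv2.imread("pics/top.png")
hs=cv2.cvtColor(a,cv2.COLOR_BGR2HSV)
roi=(285,195,360,270)
T=np.array([.504,-.127]); th=np.radians(93); ex=np.array([np.cos(th),np.sin(th)]); ey=np.array([-ex[1],ex[0]])
def tl(p): d=p[:2]-T; return (d@ex*1e3).round(1),(d@ey*1e3).round(1)
for c in [(302.5,208.2),(291.2,232.1),(308,254.5),(330,205.5),(346,227.5),(334,251)]: print(tl(plane("top",c,.048)))
s=sensors.state();print(s['tcp_pos'],s['tool_rot'],s['clock'],s['q'])
E
```

```text
(np.float64(28.0), np.float64(-46.2))
(np.float64(54.4), np.float64(0.8))
(np.float64(23.9), np.float64(47.8))
(np.float64(-28.1), np.float64(-48.0))
(np.float64(-56.6), np.float64(-1.5))
(np.float64(-28.8), np.float64(44.0))
[0.14356432 0.55629068 0.23046456] [-3.95964865e-01 -3.11599747e+00  2.33452837e-03] 0.1 [ 1.11171431e+00  1.81500443e-01  1.60788883e+00  2.21346859e-05
  1.35378355e+00 -2.06292034e-01]
```

Request:
drive_tool:
  series:
    - {"ax": 0,"ay": 0,"az": 0,"dx": 0,"dy": 0,"dz": -0.05,"fingers": 0.085}
    - {"ax": 0,"ay": 0,"az": 0,"dx": 0,"dy": 0,"dz": -0.05,"fingers": 0.085}
    - {"ax": 0,"ay": 0,"az": 0,"dx": -0.04,"dy": -0.025,"dz": 0,"fingers": 0.085}

```text
clock: 0.4
tcp_pos: [0.1756, 0.5272, 0.3393]
tool_rot: [0.387, 3.114, 0.021]
ft_force: [2.3, 0.7, 0.1]
width: 0.993
grasp_force: 0.0
```

Request:
drive_tool:
  series:
    - {"dx": -0.04,"dy": -0.025,"dz": 0,"fingers": 0.085}
    - {"dx": -0.04,"dy": -0.025,"dz": 0,"fingers": 0.085}
    - {"dx": -0.04,"dy": -0.025,"dz": 0,"fingers": 0.085}
    - {"dx": -0.04,"dy": -0.025,"dz": 0,"fingers": 0.085}
    - {"dx": -0.04,"dy": -0.025,"dz": 0,"fingers": 0.085}

```text
validation failed for argument at $.se...
```

Request:
drive_tool:
  series:
    - {"ax": 0,"ay": 0,"az": 0,"dx": -0.04,"dy": -0.025,"dz": 0,"fingers": 0.085}
    - {"ax": 0,"ay": 0,"az": 0,"dx": -0.04,"dy": -0.025,"dz": 0,"fingers": 0.085}
    - {"ax": 0,"ay": 0,"az": 0,"dx": -0.04,"dy": -0.025,"dz": 0,"fingers": 0.085}
    - {"ax": 0,"ay": 0,"az": 0,"dx": -0.04,"dy": -0.025,"dz": 0,"fingers": 0.085}

```text
clock: 0.8
tcp_pos: [0.3069, 0.3841, 0.331]
tool_rot: [-0.395, -3.116, 0.0]
ft_force: [0.9, 0.4, 0.1]
width: 0.995
grasp_force: 0.0
```

```bash
cat >> h.py <<'E'
def go(p,yaw=None):
    "tool-frame shift to world TCP point, and levelling turn"
    s=sensors.state(); r=R.from_rotvec(s['tool_rot']); M=r.as_matrix()
    print('t',round(float(s['clock']),2),'tcp',s['tcp_pos'].round(4),'F',s['ft_force'].round(1),'M',M.round(3).tolist())
    print('shift mm',(M.T@(np.array(p)-s['tcp_pos'])*1e3).round(1),'q6',s['q'][5].round(2))
    x=M[:,0].copy();x[2]=0;x/=np.linalg.norm(x);z=np.array([0,0,-1.]);G=np.c_[x,np.cross(z,x),z]
    print('level turn',(r.inv()*R.from_matrix(G)).as_rotvec().round(3))
E
python3 -c "
from h import *
go((.493,.182,.331))"
```

```text
t 0.8 tcp [0.3069 0.3841 0.331 ] F [0.9 0.4 0.1] M [[-0.968, 0.25, -0.0], [0.25, 0.968, -0.0], [0.0, -0.0, -1.0]]
shift mm [-230.7 -149.2   -0. ] q6 -0.66
level turn [-0. -0.  0.]
```

Request:
drive_tool:
  series:
    - {"ax": 0,"ay": 0,"az": 0,"dx": -0.04,"dy": -0.026,"dz": 0,"fingers": 0.085}
    - {"ax": 0,"ay": 0,"az": 0,"dx": -0.04,"dy": -0.026,"dz": 0,"fingers": 0.085}
    - {"ax": 0,"ay": 0,"az": 0,"dx": -0.04,"dy": -0.026,"dz": 0,"fingers": 0.085}
    - {"ax": 0,"ay": 0,"az": 0,"dx": -0.04,"dy": -0.026,"dz": 0,"fingers": 0.085}
    - {"ax": 0,"ay": 0,"az": 0,"dx": -0.04,"dy": -0.025,"dz": 0.0,"fingers": 0.085}

```text
clock: 1.3
tcp_pos: [0.4684, 0.209, 0.331]
tool_rot: [-0.396, -3.116, -0.0]
ft_force: [0.5, 0.8, -0.2]
width: 0.992
grasp_force: 0.0
```

Request:
drive_tool:
  series:
    - {"ax": 0,"ay": 0,"az": 0,"dx": -0.031,"dy": -0.02,"dz": 0,"fingers": 0.085}
    - {"ax": 0,"ay": 0,"az": 0,"dx": 0,"dy": 0,"dz": 0.05,"fingers": 0.085}
    - {"ax": 0,"ay": 0,"az": 0,"dx": 0,"dy": 0,"dz": 0.05,"fingers": 0.085}
    - {"ax": 0,"ay": 0,"az": 0,"dx": 0,"dy": 0,"dz": 0.02,"fingers": 0.085}
    - {"ax": 0,"ay": 0,"az": 0,"dx": 0,"dy": 0,"dz": 0,"fingers": 0.085}

```text
clock: 1.8
tcp_pos: [0.4897, 0.183, 0.2069]
tool_rot: [-0.396, -3.108, 0.003]
ft_force: [0.1, -0.2, -0.5]
width: 0.996
grasp_force: 0.0
```

```bash
python3 -c "
from h import *
go((.493,.182,.111))
m=imaging.camera_model('wrist');w=imaging.capture('wrist');cv2.imwrite('pics/w1.png',w);print(m)
for p in[(.493,.182,.17),(.493,.182,.017),(.5036,.175,.08)]:print(proj('wrist',p,m))"
```

```text
t 1.8 tcp [0.4897 0.183  0.2069] F [ 0.1 -0.2 -0.5] M [[-0.968, 0.251, -0.009], [0.251, 0.968, -0.001], [0.008, -0.003, -1.0]]
shift mm [-4.3  0.2 95.9] q6 -1.19
level turn [-0.003 -0.008  0.   ]
{'vfov': 65.70646984690485, 'cx': 253.47188439713565, 'cy': 191.48184972377052, 'eye': array([0.42473054, 0.19889384, 0.34957408]), 'orientation': array([-0.23082167, -0.17520954,  1.31030043])}
[255.28247196 222.3849365 ]
[254.857996  173.3638751]
[250.60590345 199.53877004]
```

View pics/w1.png

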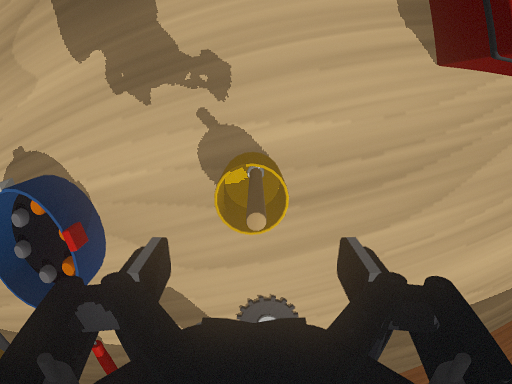

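Wrist view: rod top at (256.5,221.5) and tin rim centre about (251.5,199), both within about 1 px of prediction. Going down to grasp.

Request:
drive_tool:
  series:
    - {"ax": 0,"ay": 0,"az": 0,"dx": -0.004,"dy": 0,"dz": 0.03,"fingers": 0.085}
    - {"ax": 0,"ay": 0,"az": 0,"dx": 0,"dy": 0,"dz": 0.035,"fingers": 0.085}
    - {"ax": 0,"ay": 0,"az": 0,"dx": 0,"dy": 0,"dz": 0.025,"fingers": 0.085}
    - {"ax": 0,"ay": 0,"az": 0,"dx": 0,"dy": 0,"dz": 0.006,"fingers": 0.04}
    - {"ax": 0,"ay": 0,"az": 0,"dx": 0,"dy": 0,"dz": 0,"fingers": 0.03}
  squeeze: 30

```text
clock: 2.35
tcp_pos: [0.4971, 0.1829, 0.1163]
tool_rot: [0.395, 3.116, 0.0]
ft_force: [0.4, -0.8, -0.2]
width: 0.684
grasp_force: 0.0
```

Request:
drive_tool:
  series:
    - {"ax": 0,"ay": 0,"az": 0,"dx": 0,"dy": 0,"dz": 0,"fingers": 0.02}
    - {"ax": 0,"ay": 0,"az": 0,"dx": 0,"dy": 0,"dz": 0,"fingers": 0}
    - {"ax": 0,"ay": 0,"az": 0,"dx": 0,"dy": 0,"dz": 0,"fingers": 0}
    - {"ax": 0,"ay": 0,"az": 0,"dx": 0,"dy": 0,"dz": 0,"fingers": 0}
    - {"ax": 0,"ay": 0,"az": 0,"dx": 0,"dy": 0,"dz": 0,"fingers": 0}
  squeeze: 100

```text
clock: 2.85
tcp_pos: [0.4978, 0.1828, 0.1172]
tool_rot: [0.396, 3.113, 0.001]
ft_force: [-0.3, -0.5, 5.9]
width: 0.135
grasp_force: 97.4
```

```bash
python3 -c "
from h import *
go((.493,.182,.111))"
```

```text
t 2.85 tcp [0.4978 0.1828 0.1172] F [-0.3 -0.5  5.9] M [[-0.968, 0.25, 0.003], [0.25, 0.968, 0.0], [-0.003, 0.001, -1.0]]
shift mm [ 4.4 -2.   6.1] q6 -1.19
level turn [0.001 0.003 0.   ]
```

Request:
drive_tool:
  series:
    - {"ax": 0,"ay": 0,"az": 0,"dx": 0,"dy": 0,"dz": -0.02,"fingers": 0}
    - {"ax": 0,"ay": 0,"az": 0,"dx": 0,"dy": 0,"dz": -0.035,"fingers": 0}
    - {"ax": 0,"ay": 0,"az": 0,"dx": 0,"dy": 0,"dz": -0.04,"fingers": 0}
    - {"ax": 0,"ay": 0,"az": 0,"dx": 0,"dy": 0,"dz": -0.015,"fingers": 0}
    - {"ax": 0,"ay": 0,"az": 0,"dx": 0,"dy": 0,"dz": 0,"fingers": 0}

```text
clock: 3.35
tcp_pos: [0.4984, 0.183, 0.2289]
tool_rot: [0.395, 3.11, 0.003]
ft_force: [0.7, 0.1, -1.2]
width: 0.136
grasp_force: 97.4
```

```bash
python3 -c "
from h import *
go((.507,-.11,.227))
s=sensors.state();M=R.from_rotvec(s['tool_rot']).as_matrix()
m=imaging.camera_model('wrist');w=imaging.capture('wrist')
for o in[(4.4,0,112),(0,0,112),(4.4,0,-50)]:print(proj('wrist',s['tcp_pos']+M@(np.array(o)/1e3),m))
t=imaging.capture('top');c=imaging.capture('scene')
print(proj('top',s['tcp_pos']+M@np.array([.0044,0,.112])),proj('scene',s['tcp_pos']+M@np.array([.0044,0,.112])))
im=np.hstack([w[100:384,130:390],c[40:324,130:390]]);cv2.imwrite('pics/w2.png',cv2.resize(im,None,fx=1.5,fy=1.5))"
```

```text
t 3.35 tcp [0.4984 0.183  0.2289] F [ 0.7  0.1 -1.2] M [[-0.968, 0.25, 0.007], [0.25, 0.968, 0.001], [-0.006, 0.002, -1.0]]
shift mm [ -81.6 -281.5    1.7] q6 -1.19
level turn [0.002 0.006 0.   ]
[254.80311893 181.92437221]
[254.79301852 186.74914718]
[256.90698333 288.6824027 ]
[156.82051435 237.89480307] [261.20416151  94.28603092]
```

View pics/w2.png

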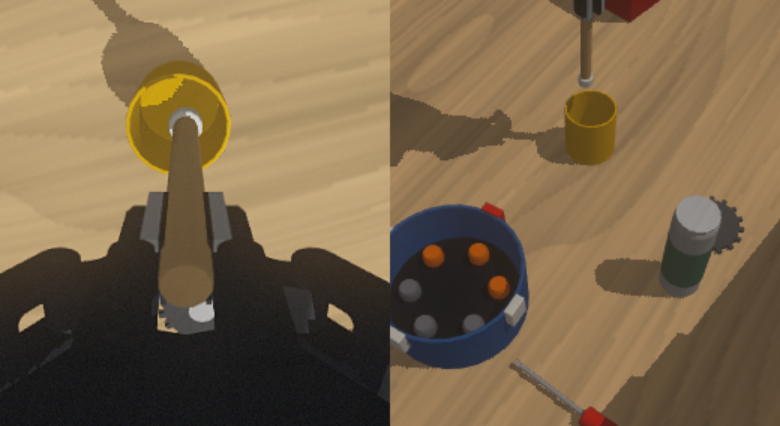

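The rod hangs straight, its foot at (254,181) in the wrist view (predicted (254.8,181.9)), and is clear of the tin. Moving to the tub.

Request:
drive_tool:
  series:
    - {"ax": 0,"ay": 0,"az": 0,"dx": -0.006,"dy": -0.02,"dz": 0,"fingers": 0}
    - {"ax": 0,"ay": 0,"az": 0,"dx": -0.011,"dy": -0.038,"dz": 0,"fingers": 0}
    - {"ax": 0,"ay": 0,"az": 0,"dx": -0.012,"dy": -0.04,"dz": 0,"fingers": 0}
    - {"ax": 0,"ay": 0,"az": 0,"dx": -0.012,"dy": -0.04,"dz": 0,"fingers": 0}
    - {"ax": 0,"ay": 0,"az": 0,"dx": -0.012,"dy": -0.04,"dz": 0,"fingers": 0}

```text
clock: 4.0
tcp_pos: [0.502, -0.0042, 0.2233]
tool_rot: [-0.395, -3.113, -0.001]
ft_force: [1.0, -0.0, -0.2]
width: 0.138
grasp_force: 97.5
```

Request:
drive_tool:
  series:
    - {"ax": 0,"ay": 0,"az": 0,"dx": -0.012,"dy": -0.04,"dz": 0,"fingers": 0}
    - {"ax": 0,"ay": 0,"az": 0,"dx": -0.011,"dy": -0.038,"dz": 0,"fingers": 0}
    - {"ax": 0,"ay": 0,"az": 0,"dx": -0.006,"dy": -0.025,"dz": 0,"fingers": 0}
    - {"ax": 0,"ay": 0,"az": 0,"dx": 0,"dy": 0,"dz": 0,"fingers": 0}
    - {"ax": 0,"ay": 0,"az": 0,"dx": 0,"dy": 0,"dz": 0,"fingers": 0}

```text
clock: 4.5
tcp_pos: [0.5046, -0.1098, 0.2235]
tool_rot: [-0.398, -3.113, -0.002]
ft_force: [0.7, 0.8, -1.6]
width: 0.141
grasp_force: 97.6
```

```bash
python3 -c "
from h import *
go((.507,-.11,.155))"
```

```text
t 4.5 tcp [ 0.5046 -0.1098  0.2235] F [ 0.7  0.8 -1.6] M [[-0.968, 0.252, -0.003], [0.252, 0.968, 0.002], [0.003, 0.001, -1.0]]
shift mm [-2.6  0.4 68.5] q6 -1.76
level turn [ 0.001 -0.003 -0.   ]
```

Request:
drive_tool:
  series:
    - {"ax": 0,"ay": 0,"az": 0,"dx": -0.002,"dy": 0,"dz": 0.02,"fingers": 0}
    - {"ax": 0,"ay": 0,"az": 0,"dx": 0,"dy": 0,"dz": 0.03,"fingers": 0}
    - {"ax": 0,"ay": 0,"az": 0,"dx": 0,"dy": 0,"dz": 0.02,"fingers": 0}
    - {"ax": 0,"ay": 0,"az": 0,"dx": 0,"dy": 0,"dz": 0,"fingers": 0}
    - {"ax": 0,"ay": 0,"az": 0,"dx": 0,"dy": 0,"dz": 0,"fingers": 0}

```text
clock: 5.0
tcp_pos: [0.5073, -0.1093, 0.1551]
tool_rot: [-0.394, -3.115, -0.001]
ft_force: [0.7, -0.7, 0.2]
width: 0.138
grasp_force: 97.6
```

Request:
drive_tool:
  series:
    - {"ax": 0,"ay": 0,"az": 0,"dx": 0,"dy": 0,"dz": 0.004,"fingers": 0}
    - {"ax": 0,"ay": 0,"az": 0,"dx": 0,"dy": 0,"dz": 0,"fingers": 0}
    - {"ax": 0,"ay": 0,"az": 0,"dx": 0,"dy": 0,"dz": 0,"fingers": 0}

```text
clock: 5.3
tcp_pos: [0.5079, -0.1105, 0.1521]
tool_rot: [0.396, 3.115, -0.001]
ft_force: [1.2, 0.1, -1.0]
width: 0.14
grasp_force: 97.6
```

Request:
drive_tool:
  series:
    - {"ax": 0,"ay": 0,"az": 0,"dx": 0,"dy": 0,"dz": 0.002,"fingers": 0}
    - {"ax": 0,"ay": 0,"az": 0,"dx": 0,"dy": 0,"dz": 0,"fingers": 0}
    - {"ax": 0,"ay": 0,"az": 0,"dx": 0,"dy": 0,"dz": 0,"fingers": 0}

```text
clock: 5.6
tcp_pos: [0.5075, -0.1105, 0.1493]
tool_rot: [-0.396, -3.117, 0.0]
ft_force: [0.1, -1.2, -1.1]
width: 0.14
grasp_force: 97.6
```

Request:
drive_tool:
  series:
    - {"ax": 0,"ay": 0,"az": 0,"dx": 0,"dy": 0,"dz": 0.004,"fingers": 0}
    - {"ax": 0,"ay": 0,"az": 0,"dx": 0,"dy": 0,"dz": 0,"fingers": 0}
    - {"ax": 0,"ay": 0,"az": 0,"dx": 0,"dy": 0,"dz": 0,"fingers": 0}

```text
clock: 5.9
tcp_pos: [0.5073, -0.1104, 0.145]
tool_rot: [-0.396, -3.116, -0.0]
ft_force: [0.4, 0.0, -0.8]
width: 0.137
grasp_force: 97.6
```

Request:
drive_tool:
  series:
    - {"ax": 0,"ay": 0,"az": 0,"dx": 0,"dy": 0,"dz": 0.0015,"fingers": 0}
    - {"ax": 0,"ay": 0,"az": 0,"dx": 0,"dy": 0,"dz": 0,"fingers": 0}

```text
clock: 6.1
tcp_pos: [0.5074, -0.1104, 0.1436]
tool_rot: [-0.396, -3.116, -0.0]
ft_force: [-0.0, -0.9, -0.7]
width: 0.137
grasp_force: 97.6
```

Request:
drive_tool:
  series:
    - {"ax": 0,"ay": 0,"az": 0,"dx": 0,"dy": 0,"dz": 0.0015,"fingers": 0}
    - {"ax": 0,"ay": 0,"az": 0,"dx": 0,"dy": 0,"dz": 0,"fingers": 0}

```text
clock: 6.3
tcp_pos: [0.5074, -0.1104, 0.1421]
tool_rot: [-0.396, -3.116, -0.0]
ft_force: [-0.1, -0.7, -0.3]
width: 0.14
grasp_force: 97.6
```

Request:
drive_tool:
  series:
    - {"ax": 0,"ay": 0,"az": 0,"dx": 0,"dy": 0,"dz": 0.001,"fingers": 0}
    - {"ax": 0,"ay": 0,"az": 0,"dx": 0,"dy": 0,"dz": 0,"fingers": 0}

```text
clock: 6.5
tcp_pos: [0.5074, -0.1104, 0.1412]
tool_rot: [-0.396, -3.116, -0.0]
ft_force: [1.3, 0.5, -0.5]
width: 0.136
grasp_force: 97.6
```

Request:
drive_tool:
  series:
    - {"ax": 0,"ay": 0,"az": 0,"dx": 0,"dy": 0,"dz": 0.001,"fingers": 0}
    - {"ax": 0,"ay": 0,"az": 0,"dx": 0,"dy": 0,"dz": 0,"fingers": 0}

```text
clock: 6.7
tcp_pos: [0.5074, -0.1104, 0.1402]
tool_rot: [-0.396, -3.116, -0.0]
ft_force: [-0.3, 0.1, -0.5]
width: 0.137
grasp_force: 97.6
```

Request:
drive_tool:
  series:
    - {"ax": 0,"ay": 0,"az": 0,"dx": 0,"dy": 0,"dz": 0.001,"fingers": 0}
    - {"ax": 0,"ay": 0,"az": 0,"dx": 0,"dy": 0,"dz": 0,"fingers": 0}

```text
clock: 6.9
tcp_pos: [0.5074, -0.1104, 0.1392]
tool_rot: [-0.396, -3.116, -0.0]
ft_force: [0.2, -0.5, -0.3]
width: 0.14
grasp_force: 97.6
```

Request:
drive_tool:
  series:
    - {"ax": 0,"ay": 0,"az": 0,"dx": 0,"dy": 0,"dz": 0.001,"fingers": 0}
    - {"ax": 0,"ay": 0,"az": 0,"dx": 0,"dy": 0,"dz": 0,"fingers": 0}

```text
clock: 7.1
tcp_pos: [0.5074, -0.1104, 0.1381]
tool_rot: [-0.396, -3.116, -0.0]
ft_force: [0.3, 0.3, 0.3]
width: 0.136
grasp_force: 97.6
```

Request:
drive_tool:
  series:
    - {"ax": 0,"ay": 0,"az": 0,"dx": 0,"dy": 0,"dz": 0.001,"fingers": 0}
    - {"ax": 0,"ay": 0,"az": 0,"dx": 0,"dy": 0,"dz": 0,"fingers": 0}

```text
clock: 7.3
tcp_pos: [0.5075, -0.1104, 0.1373]
tool_rot: [0.396, 3.116, -0.0]
ft_force: [0.4, -0.4, -0.0]
width: 0.14
grasp_force: 97.6
```

Request:
drive_tool:
  series:
    - {"ax": 0,"ay": 0,"az": 0,"dx": 0,"dy": 0,"dz": 0,"fingers": 0}

```text
clock: 7.4
tcp_pos: [0.5076, -0.1105, 0.1374]
tool_rot: [0.396, 3.116, -0.0]
ft_force: [-0.2, 0.5, -0.4]
width: 0.138
grasp_force: 97.6
```

Request:
drive_tool:
  series:
    - {"ax": 0,"ay": 0,"az": 0,"dx": 0,"dy": 0,"dz": 0.001,"fingers": 0}
    - {"ax": 0,"ay": 0,"az": 0,"dx": 0,"dy": 0,"dz": 0,"fingers": 0}

```text
clock: 7.6
tcp_pos: [0.5077, -0.1105, 0.1366]
tool_rot: [0.396, 3.116, -0.0]
ft_force: [-0.5, 0.0, 4.1]
width: 0.135
grasp_force: 97.6
```

Request:
drive_tool:
  series:
    - {"ax": 0,"ay": 0,"az": 0,"dx": 0,"dy": 0,"dz": 0.001,"fingers": 0}
    - {"ax": 0,"ay": 0,"az": 0,"dx": 0,"dy": 0,"dz": 0,"fingers": 0}

```text
clock: 7.8
tcp_pos: [0.5078, -0.1105, 0.1358]
tool_rot: [0.396, 3.116, -0.0]
ft_force: [-1.2, 0.9, 5.9]
width: 0.14
grasp_force: 97.7
```

```bash
cat >> h.py <<'E'
T=np.array([.504,-.127]); th=np.radians(93); EX=np.array([np.cos(th),np.sin(th)]); EY=np.array([-EX[1],EX[0]])
OFF=np.array([.0044,0,.112])
def tip():
    s=sensors.state(); M=R.from_rotvec(s['tool_rot']).as_matrix(); p=s['tcp_pos']+M@OFF; d=p[:2]-T
    x,y=d@EX*1e3,d@EY*1e3
    print('t',round(float(s['clock']),2),'tip local',round(x,1),round(y,1),'r',round(np.hypot(x,y),1),'ang',round(np.degrees(np.arctan2(y,x)),1),'z',s['tcp_pos'][2].round(4),'F',s['ft_force'].round(1)); return np.array([x,y]),M
def arc(angs,rs):
    "tool shifts (mm) through local polar points"
    c,M=tip(); last=c
    for a,r in zip(angs,np.broadcast_to(rs,len(angs))):
        p=r*np.array([np.cos(np.radians(a)),np.sin(np.radians(a))]); w=(p-last)[0]*EX+(p-last)[1]*EY; last=p
        print(a,(M.T@np.array([*w,0])).round(1)[:2])
E
python3 -c "
from h import *
arc([0,0,0,10,20,32,44]+list(range(56,420,12)),[24,31,38,42,46,49]+[50]*32)"
```

```text
t 7.8 tip local 17.5 -0.6 r 17.5 ang -1.9 z 0.1358 F [-1.2  0.9  5.9]
0 [2.5 6. ]
0 [2.1 6.7]
0 [2.1 6.7]
10 [8. 1.]
20 [ 8.6 -0.8]
32 [ 9.3 -4.7]
44 [ 6.7 -8. ]
56 [ 4.  -9.7]
68 [  1.9 -10.3]
80 [ -0.3 -10.4]
92 [ -2.4 -10.2]
104 [-4.5 -9.4]
116 [-6.4 -8.3]
128 [-7.9 -6.8]
140 [-9.2 -5. ]
152 [-10.  -3.]
164 [-10.4  -0.8]
176 [-10.4   1.4]
188 [-9.9  3.5]
200 [-8.9  5.5]
212 [-7.6  7.2]
224 [-5.9  8.6]
236 [-4.   9.7]
248 [-1.9 10.3]
260 [ 0.3 10.4]
272 [ 2.4 10.2]
284 [4.5 9.4]
296 [6.4 8.3]
308 [7.9 6.8]
320 [9.2 5. ]
332 [10.  3.]
344 [10.4  0.8]
356 [10.4 -1.4]
368 [ 9.9 -3.5]
380 [ 8.9 -5.5]
392 [ 7.6 -7.2]
404 [ 5.9 -8.6]
416 [ 4.  -9.7]
```

Request:
drive_tool:
  series:
    - {"ax": 0,"ay": 0,"az": 0,"dx": 0.0025,"dy": 0.006,"dz": -0.0004,"fingers": 0}
    - {"ax": 0,"ay": 0,"az": 0,"dx": 0.0021,"dy": 0.0067,"dz": 0,"fingers": 0}
    - {"ax": 0,"ay": 0,"az": 0,"dx": 0.0021,"dy": 0.0067,"dz": 0,"fingers": 0}
    - {"ax": 0,"ay": 0,"az": 0,"dx": 0.008,"dy": 0.001,"dz": 0,"fingers": 0}
    - {"ax": 0,"ay": 0,"az": 0,"dx": 0.0086,"dy": -0.0008,"dz": 0,"fingers": 0}

```text
clock: 8.3
tcp_pos: [0.49, -0.085, 0.136]
tool_rot: [0.394, 3.115, 0.0]
ft_force: [3.1, 0.0, 4.9]
width: 0.135
grasp_force: 97.8
```

```bash
python3 -c "
from h import *
tip()"
```

```text
t 8.3 tip local 44.0 15.8 r 46.8 ang 19.8 z 0.136 F [3.1 0.  4.9]
```

Request:
drive_tool:
  series:
    - {"ax": 0,"ay": 0,"az": 0,"dx": 0.0093,"dy": -0.0047,"dz": -0.0003,"fingers": 0}
    - {"ax": 0,"ay": 0,"az": 0,"dx": 0.0067,"dy": -0.008,"dz": 0,"fingers": 0}
    - {"ax": 0,"ay": 0,"az": 0,"dx": 0.004,"dy": -0.0097,"dz": 0,"fingers": 0}
    - {"ax": 0,"ay": 0,"az": 0,"dx": 0.0019,"dy": -0.0103,"dz": 0,"fingers": 0}
    - {"ax": 0,"ay": 0,"az": 0,"dx": -0.0003,"dy": -0.0104,"dz": 0,"fingers": 0}

```text
clock: 8.8
tcp_pos: [0.457, -0.1211, 0.1359]
tool_rot: [-0.396, -3.116, -0.003]
ft_force: [1.4, 2.7, 5.3]
width: 0.137
grasp_force: 97.9
```

```bash
python3 -c "
from h import *
arc(range(92,420,12),50)"|head -8
```

```text
t 8.8 tip local 9.9 50.9 r 51.8 ang 79.0 z 0.1359 F [1.4 2.7 5.3]
92 [ -4.3 -10.8]
104 [-4.5 -9.4]
116 [-6.4 -8.3]
128 [-7.9 -6.8]
140 [-9.2 -5. ]
152 [-10.  -3.]
164 [-10.4  -0.8]
```

Request:
drive_tool:
  series:
    - {"ax": 0,"ay": 0,"az": 0,"dx": -0.003,"dy": -0.0105,"dz": -0.0004,"fingers": 0}
    - {"ax": 0,"ay": 0,"az": 0,"dx": -0.0045,"dy": -0.0094,"dz": 0,"fingers": 0}
    - {"ax": 0,"ay": 0,"az": 0,"dx": -0.0064,"dy": -0.0083,"dz": 0,"fingers": 0}
    - {"ax": 0,"ay": 0,"az": 0,"dx": -0.0079,"dy": -0.0068,"dz": 0,"fingers": 0}
    - {"ax": 0,"ay": 0,"az": 0,"dx": -0.0092,"dy": -0.005,"dz": 0,"fingers": 0}

```text
clock: 9.3
tcp_pos: [0.4772, -0.1684, 0.136]
tool_rot: [-0.396, -3.114, -0.001]
ft_force: [-0.9, 1.4, 5.2]
width: 0.139
grasp_force: 98.0
```

```bash
python3 -c "
from h import *
arc(range(152,420,12),50)"|head -4
```

```text
t 9.3 tip local -38.5 33.4 r 51.0 ang 139.1 z 0.136 F [-0.9  1.4  5.2]
152 [-11.1  -2.4]
164 [-10.4  -0.8]
176 [-10.4   1.4]
```

Tracking well; two more calls, with a check between.

Request:
drive_tool:
  series:
    - {"ax": 0,"ay": 0,"az": 0,"dx": -0.0105,"dy": -0.0028,"dz": -0.0003,"fingers": 0}
    - {"ax": 0,"ay": 0,"az": 0,"dx": -0.0104,"dy": -0.0008,"dz": 0,"fingers": 0}
    - {"ax": 0,"ay": 0,"az": 0,"dx": -0.0104,"dy": 0.0014,"dz": 0,"fingers": 0}
    - {"ax": 0,"ay": 0,"az": 0,"dx": -0.0099,"dy": 0.0035,"dz": 0,"fingers": 0}
    - {"ax": 0,"ay": 0,"az": 0,"dx": -0.0089,"dy": 0.0055,"dz": 0,"fingers": 0}

```text
clock: 9.8
tcp_pos: [0.5278, -0.1742, 0.1361]
tool_rot: [-0.396, -3.113, -0.001]
ft_force: [-4.8, 2.2, 6.1]
width: 0.141
grasp_force: 97.9
```

```bash
python3 -c "
from h import *
arc(range(212,420,12),50)"|head -3
```

```text
t 9.8 tip local -47.0 -16.8 r 49.9 ang -160.3 z 0.1361 F [-4.8  2.2  6.1]
212 [-7.9  7.3]
224 [-5.9  8.6]
```

Request:
drive_tool:
  series:
    - {"ax": 0,"ay": 0,"az": 0,"dx": -0.0079,"dy": 0.0073,"dz": -0.0005,"fingers": 0}
    - {"ax": 0,"ay": 0,"az": 0,"dx": -0.0059,"dy": 0.0086,"dz": 0,"fingers": 0}
    - {"ax": 0,"ay": 0,"az": 0,"dx": -0.004,"dy": 0.0097,"dz": 0,"fingers": 0}
    - {"ax": 0,"ay": 0,"az": 0,"dx": -0.0019,"dy": 0.0103,"dz": 0,"fingers": 0}
    - {"ax": 0,"ay": 0,"az": 0,"dx": 0.0003,"dy": 0.0104,"dz": 0,"fingers": 0}

```text
clock: 10.3
tcp_pos: [0.5578, -0.1335, 0.1367]
tool_rot: [-0.395, -3.114, 0.001]
ft_force: [-5.8, -1.2, 4.2]
width: 0.134
grasp_force: 97.8
```

```bash
python3 -c "
from h import *
arc(range(272,420,12),50)"|head -3
```

```text
t 10.3 tip local -7.9 -48.9 r 49.5 ang -99.2 z 0.1367 F [-5.8 -1.2  4.2]
272 [1.9 9.6]
284 [4.5 9.4]
```

Request:
drive_tool:
  series:
    - {"ax": 0,"ay": 0,"az": 0,"dx": 0.0022,"dy": 0.0099,"dz": 0.0002,"fingers": 0}
    - {"ax": 0,"ay": 0,"az": 0,"dx": 0.0045,"dy": 0.0094,"dz": 0,"fingers": 0}
    - {"ax": 0,"ay": 0,"az": 0,"dx": 0.0064,"dy": 0.0083,"dz": 0,"fingers": 0}
    - {"ax": 0,"ay": 0,"az": 0,"dx": 0.0079,"dy": 0.0068,"dz": 0,"fingers": 0}
    - {"ax": 0,"ay": 0,"az": 0,"dx": 0.0092,"dy": 0.005,"dz": 0,"fingers": 0}

```text
clock: 10.8
tcp_pos: [0.5389, -0.0892, 0.1373]
tool_rot: [0.394, 3.116, -0.005]
ft_force: [-2.2, -8.3, 2.5]
width: 0.137
grasp_force: 98.4
```

```bash
python3 -c "
from h import *
arc(range(332,440,12),50)
w=imaging.capture('scene');t=imaging.capture('top')
im=np.hstack([cv2.resize(w[165:295,100:240],None,fx=2.7,fy=2.7),cv2.resize(t[172:292,262:382],None,fx=2.925,fy=2.925)]);cv2.imwrite('pics/s3.png',im)"|head -9
```

```text
t 10.8 tip local 36.9 -32.7 r 49.3 ang -41.5 z 0.1373 F [-2.2 -8.3  2.5]
332 [11.   4.1]
344 [10.4  0.8]
356 [10.4 -1.4]
368 [ 9.9 -3.5]
380 [ 8.9 -5.5]
392 [ 7.6 -7.2]
404 [ 5.9 -8.6]
416 [ 4.  -9.7]
```

View pics/s3.png

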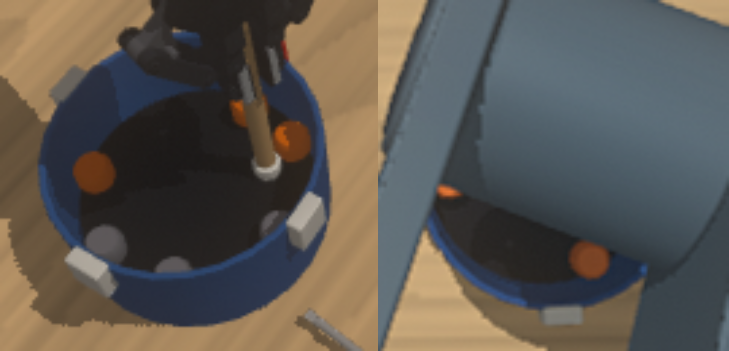

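Scene shows one orange at (95,172), in the +y/-x part, and greys at (105,243), (172,265), (275,225) in the red-opposite half. Two oranges are by the rod near red. Continuing round past red.

Request:
drive_tool:
  series:
    - {"ax": 0,"ay": 0,"az": 0,"dx": 0.0105,"dy": 0.004,"dz": 0.0006,"fingers": 0}
    - {"ax": 0,"ay": 0,"az": 0,"dx": 0.0104,"dy": 0.0008,"dz": 0,"fingers": 0}
    - {"ax": 0,"ay": 0,"az": 0,"dx": 0.0104,"dy": -0.0014,"dz": 0,"fingers": 0}
    - {"ax": 0,"ay": 0,"az": 0,"dx": 0.0099,"dy": -0.0035,"dz": 0,"fingers": 0}
    - {"ax": 0,"ay": 0,"az": 0,"dx": 0.0089,"dy": -0.0055,"dz": 0,"fingers": 0}

```text
clock: 11.4
tcp_pos: [0.4895, -0.0822, 0.137]
tool_rot: [0.395, 3.114, -0.002]
ft_force: [1.9, -4.2, 1.4]
width: 0.136
grasp_force: 98.1
```

```bash
python3 -c "
from h import *
arc(range(32,440,12),50)"|head -4
```

```text
t 11.4 tip local 46.6 16.0 r 49.2 ang 19.0 z 0.137 F [ 1.9 -4.2  1.4]
32 [ 8.7 -7.1]
44 [ 5.9 -8.6]
56 [ 4.  -9.7]
```

Request:
drive_tool:
  series:
    - {"ax": 0,"ay": 0,"az": 0,"dx": 0.0095,"dy": -0.006,"dz": 0.0008,"fingers": 0}
    - {"ax": 0,"ay": 0,"az": 0,"dx": 0.0065,"dy": -0.0086,"dz": 0,"fingers": 0}
    - {"ax": 0,"ay": 0,"az": 0,"dx": 0.004,"dy": -0.01,"dz": 0,"fingers": 0}
    - {"ax": 0,"ay": 0,"az": 0,"dx": 0.0019,"dy": -0.0107,"dz": 0,"fingers": 0}
    - {"ax": 0,"ay": 0,"az": 0,"dx": -0.0003,"dy": -0.0107,"dz": 0,"fingers": 0}

```text
clock: 11.9
tcp_pos: [0.4561, -0.1201, 0.1357]
tool_rot: [-0.397, -3.116, -0.004]
ft_force: [1.2, 1.8, 5.9]
width: 0.14
grasp_force: 98.3
```

```bash
python3 -c "
from h import *
arc(range(92,440,12),52)
w=imaging.capture('wrist');t=imaging.capture('scene')
h=lambda i:cv2.cvtColor(i,cv2.COLOR_BGR2HSV)
im=np.hstack([cv2.resize(t[165:295,100:240],None,fx=2.7,fy=2.7),cv2.resize(w,(468,351))])[:,:800];cv2.imwrite('pics/s4.png',im)"|head -15
```

```text
t 11.9 tip local 11.1 51.7 r 52.9 ang 77.9 z 0.1357 F [1.2 1.8 5.9]
92 [ -3.6 -12.4]
104 [-4.7 -9.8]
116 [-6.6 -8.6]
128 [-8.3 -7.1]
140 [-9.6 -5.2]
152 [-10.4  -3.1]
164 [-10.8  -0.9]
176 [-10.8   1.4]
188 [-10.2   3.6]
200 [-9.3  5.7]
212 [-7.9  7.5]
224 [-6.2  9. ]
236 [-4.2 10. ]
248 [-2.  10.7]
```

View pics/s4.png

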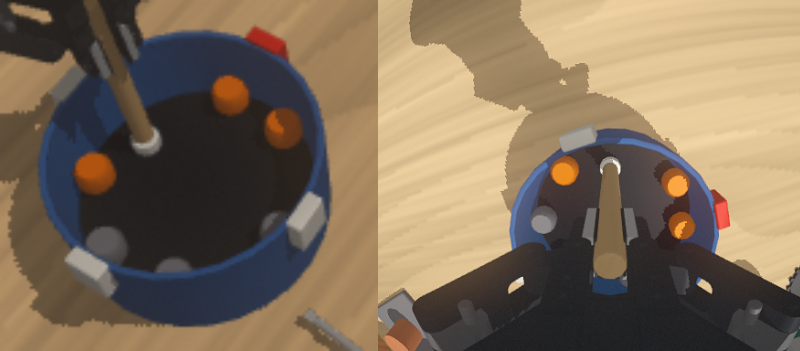

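Scene: orange at (95,172) near the wall ahead of the rod, two oranges on the red side at (230,95), (283,128), greys still opposite. Beads at the wall slip past r=50, so I'll use r≈57 to carry them.

```bash
python3 -c "
from h import *
for c in[(95,172),(230,95),(283,128),(105,246),(172,270),(272,226)]:
  d=plane('scene',(100+c[0]/2.7,165+c[1]/2.7),.037)[:2]-T; x,y=d@EX*1e3,d@EY*1e3; print(c,round(x),round(y),'ang',round(np.degrees(np.arctan2(y,x))),round(np.hypot(x,y)))
arc(range(88,215,10),[55]+[57.5]*12)"
```

```text
(95, 172) -28 61 ang 115 67
(230, 95) 67 18 ang 15 69
(283, 128) 63 -29 ang -25 70
(105, 246) -67 21 ang 163 70
(172, 270) -59 -27 ang -155 64
(272, 226) -1 -64 ang -91 64
t 12.0 tip local 9.8 51.8 r 52.8 ang 79.2 z 0.1358 F [-0.9 -0.2  6.9]
88 [ 0.6 -8.5]
98 [ -1.1 -10.1]
108 [-5.1 -8.6]
118 [-6.5 -7.6]
128 [-7.7 -6.4]
138 [-8.7 -4.9]
148 [-9.5 -3.3]
158 [-9.9 -1.6]
168 [-10.    0.1]
178 [-9.9  1.8]
188 [-9.4  3.5]
198 [-8.6  5.1]
208 [-7.6  6.5]
```

Request:
drive_tool:
  series:
    - {"ax": 0,"ay": 0,"az": 0,"dx": 0.0006,"dy": -0.0085,"dz": -0.0005,"fingers": 0}
    - {"ax": 0,"ay": 0,"az": 0,"dx": -0.0011,"dy": -0.0101,"dz": 0,"fingers": 0}
    - {"ax": 0,"ay": 0,"az": 0,"dx": -0.0051,"dy": -0.0086,"dz": 0,"fingers": 0}
    - {"ax": 0,"ay": 0,"az": 0,"dx": -0.0065,"dy": -0.0076,"dz": 0,"fingers": 0}
    - {"ax": 0,"ay": 0,"az": 0,"dx": -0.0077,"dy": -0.0064,"dz": 0,"fingers": 0}

```text
clock: 12.5
tcp_pos: [0.4646, -0.1639, 0.1357]
tool_rot: [-0.397, -3.113, -0.008]
ft_force: [0.0, 10.4, 8.5]
width: 0.14
grasp_force: 99.6
```

```bash
python3 -c "
from h import *
arc(range(138,215,10),[57.5]*8)"|head -3
```

```text
t 12.5 tip local -32.8 45.7 r 56.3 ang 125.7 z 0.1357 F [ 0.  10.4  8.5]
138 [-9.9 -7.3]
148 [-9.5 -3.3]
```

Request:
drive_tool:
  series:
    - {"ax": 0,"ay": 0,"az": 0,"dx": -0.0094,"dy": -0.006,"dz": -0.001,"fingers": 0}
    - {"ax": 0,"ay": 0,"az": 0,"dx": -0.0095,"dy": -0.0033,"dz": 0,"fingers": 0}
    - {"ax": 0,"ay": 0,"az": 0,"dx": -0.0099,"dy": -0.0016,"dz": 0,"fingers": 0}
    - {"ax": 0,"ay": 0,"az": 0,"dx": -0.01,"dy": 0.0001,"dz": 0,"fingers": 0}
    - {"ax": 0,"ay": 0,"az": 0,"dx": -0.0099,"dy": 0.0018,"dz": 0,"fingers": 0}

```text
clock: 13.0
tcp_pos: [0.5076, -0.1814, 0.1352]
tool_rot: [-0.396, -3.107, -0.017]
ft_force: [-3.5, 13.6, 9.0]
width: 0.138
grasp_force: 100.6
```

```bash
python3 -c "
from h import *
arc(range(188,225,10),[57]*8)
t=imaging.capture('scene')
cv2.imwrite('pics/s5.png',cv2.resize(t[165:295,100:240],None,fx=2.7,fy=2.7))"|head -6
```

```text
t 13.0 tip local -51.8 4.3 r 51.9 ang 175.2 z 0.1352 F [-3.5 13.6  9. ]Traceback (most recent call last):
  File "<string>", line 3, in <module>
    arc(range(188,225,10),[57]*8)
    ~~~^^^^^^^^^^^^^^^^^^^^^^^^^^
  File "h.py", line 43, in arc
    for a,r in zip(angs,np.broadcast_to(rs,len(angs))):
                        ~~~~~~~~~~~~~~~^^^^^^^^^^^^^^
    return _broadcast_to(array, shape, subok=subok, readonly=True)
    it = np.nditer(
        (array,), flags=['multi_index', 'refs_ok', 'zerosize_ok'] + extras,
        op_flags=['readonly'], itershape=shape, order='C')
ValueError: operands could not be broadcast together with remapped shapes [original->remapped]: (8,)  and requested shape (4,)
```

Request:
drive_tool:
  series:
    - {"ax": 0,"ay": 0,"az": 0,"dx": 0.0,"dy": 0.0,"dz": -0.0013,"fingers": 0}
    - {"ax": 0,"ay": 0,"az": 0,"dx": 0,"dy": 0,"dz": 0,"fingers": 0}

```text
clock: 13.2
tcp_pos: [0.5081, -0.181, 0.1361]
tool_rot: [-0.396, -3.108, -0.018]
ft_force: [-0.6, 12.5, 5.2]
width: 0.141
grasp_force: 100.2
```

```bash
cat >> h.py <<'E'
def loc(n,c,z):
    d=plane(n,c,z)[:2]-T; x,y=d@EX*1e3,d@EY*1e3; return f'{x:.0f},{y:.0f} ang {np.degrees(np.arctan2(y,x)):.0f} r {np.hypot(x,y):.0f}'
def beads(n,roi):
    im=imaging.capture(n); 
    for nm,lo,hi in(('orange',(4,150,90),(16,255,255)),('grey',(0,0,62),(179,60,150))):
        for c,a in blobs(im,lo,hi,roi,20)[0]: print(nm,c,a,loc(n,c,.038))
    return im
E
python3 -c "
from h import *
tip()
t=beads('scene',(118,190,220,272))
cv2.imwrite('pics/s5.png',cv2.resize(t[165:295,100:240],None,fx=2.7,fy=2.7))"
```

```text
t 13.2 tip local -51.4 3.6 r 51.6 ang 176.0 z 0.1361 F [-0.6 12.5  5.2]
orange (np.float64(184.9), np.float64(199.6)) 153 67,19 ang 16 r 70
orange (np.float64(204.3), np.float64(212.0)) 162 63,-28 ang -24 r 69
orange (np.float64(135.3), np.float64(248.5)) 182 -59,35 ang 149 r 69
grey (np.float64(147.0), np.float64(223.1)) 48 -9,49 ang 100 r 50
grey (np.float64(135.9), np.float64(231.5)) 51 -32,56 ang 120 r 64
grey (np.float64(213.3), np.float64(249.7)) 118 8,-85 ang -85 r 85
grey (np.float64(201.3), np.float64(246.1)) 47 3,-63 ang -87 r 63
grey (np.float64(148.6), np.float64(258.2)) 152 -62,3 ang 177 r 62
grey (np.float64(163.6), np.float64(263.1)) 53 -56,-25 ang -156 r 61
grey (np.float64(134.9), np.float64(267.8)) 85 -88,12 ang 172 r 88
```

View pics/s5.png

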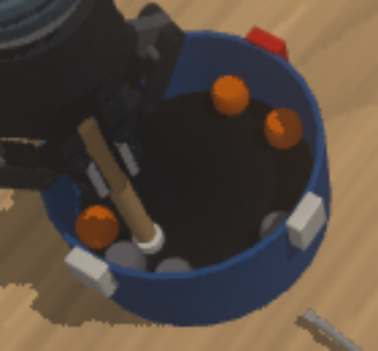

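Scene: foot at (150,240); oranges at (230,95), (283,128) near red and (97,227) in the opposite half; greys at (125,255), (172,268), (275,225), the last on the dividing line. I'll go inward and round to push that grey on into the red half.

```bash
python3 -c "
from h import *
print('foot seen',loc('scene',(100+150/2.7,165+238/2.7),.037))
arc([185,212,236,236,236,236],[38,28,30,39,48,57])
arc(range(244,280,8),57)"
```

```text
foot seen -48,-1 ang -179 r 48
t 13.25 tip local -51.4 3.7 r 51.6 ang 175.9 z 0.1361 F [-2.  12.2  4.2]
185 [-2.6 15. ]
212 [-6.7 16.9]
236 [-7.5  9.7]
236 [-8.6 -2.6]
236 [-8.6 -2.6]
236 [-8.6 -2.6]
t 13.25 tip local -51.4 3.7 r 51.6 ang 175.9 z 0.1361 F [-2.  12.2  4.2]
244 [-44.4  41.7]
252 [-0.6  7.9]
260 [0.5 7.9]
268 [1.6 7.8]
276 [2.7 7.5]
```

Request:
drive_tool:
  series:
    - {"ax": 0,"ay": 0,"az": 0,"dx": -0.0026,"dy": 0.015,"dz": 0,"fingers": 0}
    - {"ax": 0,"ay": 0,"az": 0,"dx": -0.0067,"dy": 0.0169,"dz": 0,"fingers": 0}
    - {"ax": 0,"ay": 0,"az": 0,"dx": -0.0075,"dy": 0.0097,"dz": 0,"fingers": 0}
    - {"ax": 0,"ay": 0,"az": 0,"dx": 0,"dy": 0,"dz": 0,"fingers": 0}

```text
clock: 13.65
tcp_pos: [0.5378, -0.1493, 0.1379]
tool_rot: [-0.393, -3.116, -0.001]
ft_force: [0.1, -0.0, -1.1]
width: 0.135
grasp_force: 98.2
```

```bash
python3 -c "
from h import *
arc([236,236,236,236,244,252,260,268,276],[35,43,51,57,57,57,57,57,57])
t=beads('scene',(118,190,220,272))
m=cv2.inRange(cv2.cvtColor(t,cv2.COLOR_BGR2HSV),(0,0,165),(179,70,255));m[:, :125]=0;m[:190]=0;m[275:]=0;m[:,225:]=0
n,l,s,c=cv2.connectedComponentsWithStats(m)
for i in range(1,n): print('white',c[i].round(1),s[i,4],loc('scene',c[i],.033))
"
```

```text
t 13.65 tip local -22.6 -28.3 r 36.3 ang -128.6 z 0.1379 F [ 0.1 -0.  -1.1]
236 [0.3 3.1]
236 [-7.7 -2.3]
236 [-7.7 -2.3]
236 [-5.7 -1.7]
244 [-1.7  7.8]
252 [-0.6  7.9]
260 [0.5 7.9]
268 [1.6 7.8]
276 [2.6 7.5]
orange (np.float64(186.5), np.float64(202.2)) 73 64,13 ang 11 r 65
orange (np.float64(204.1), np.float64(211.4)) 158 64,-27 ang -23 r 69
orange (np.float64(135.1), np.float64(248.3)) 179 -59,35 ang 149 r 69
grey (np.float64(120.8), np.float64(211.5)) 46 -14,107 ang 97 r 108
grey (np.float64(176.0), np.float64(216.3)) 43 29,12 ang 22 r 32
grey (np.float64(165.1), np.float64(224.5)) 53 5,19 ang 74 r 20
grey (np.float64(213.3), np.float64(249.7)) 119 8,-85 ang -85 r 85
grey (np.float64(201.1), np.float64(246.4)) 60 2,-63 ang -88 r 63
grey (np.float64(178.8), np.float64(251.6)) 45 -26,-35 ang -126 r 43
grey (np.float64(146.9), np.float64(259.3)) 118 -65,4 ang 176 r 65
grey (np.float64(163.4), np.float64(262.8)) 61 -56,-24 ang -157 r 61
grey (np.float64(135.0), np.float64(267.8)) 84 -88,12 ang 172 r 88
white [212.5 242.8] 79 20,-74 ang -75 r 77
white [179.8 250.2] 16 -21,-33 ang -123 r 39
white [131.9 261.9] 83 -81,26 ang 162 r 85
```

Request:
drive_tool:
  series:
    - {"ax": 0,"ay": 0,"az": 0,"dx": 0.0003,"dy": 0.0031,"dz": 0.0015,"fingers": 0}
    - {"ax": 0,"ay": 0,"az": 0,"dx": -0.0077,"dy": -0.0023,"dz": 0,"fingers": 0}
    - {"ax": 0,"ay": 0,"az": 0,"dx": -0.0077,"dy": -0.0023,"dz": 0,"fingers": 0}
    - {"ax": 0,"ay": 0,"az": 0,"dx": -0.0057,"dy": -0.0017,"dz": 0,"fingers": 0}
    - {"ax": 0,"ay": 0,"az": 0,"dx": -0.0017,"dy": 0.0078,"dz": 0,"fingers": 0}

```text
clock: 14.2
tcp_pos: [0.5612, -0.1531, 0.137]
tool_rot: [0.399, 3.115, -0.001]
ft_force: [-0.1, -0.2, 2.6]
width: 0.143
grasp_force: 98.3
```

```bash
python3 -c "
from h import *
arc([252,260,268,276],58)
"
```

```text
t 14.2 tip local -27.8 -51.6 r 58.6 ang -118.3 z 0.137 F [-0.1 -0.2  2.6]
252 [-0.4 10.5]
260 [0.5 8.1]
268 [1.6 7.9]
276 [2.7 7.6]
```

Request:
drive_tool:
  series:
    - {"ax": 0,"ay": 0,"az": 0,"dx": -0.0004,"dy": 0.0105,"dz": 0.0,"fingers": 0}
    - {"ax": 0,"ay": 0,"az": 0,"dx": 0.0005,"dy": 0.0081,"dz": 0,"fingers": 0}
    - {"ax": 0,"ay": 0,"az": 0,"dx": 0.0016,"dy": 0.0079,"dz": 0,"fingers": 0}
    - {"ax": 0,"ay": 0,"az": 0,"dx": 0.0027,"dy": 0.0076,"dz": 0,"fingers": 0}
    - {"ax": 0,"ay": 0,"az": 0,"dx": 0,"dy": 0,"dz": 0,"fingers": 0}

```text
clock: 14.7
tcp_pos: [0.5623, -0.1175, 0.1365]
tool_rot: [-0.392, -3.112, 0.006]
ft_force: [-7.1, -5.4, 4.9]
width: 0.14
grasp_force: 99.7
```

```bash
python3 -c "
from h import *
arc([284,290],[58,58]);arc([270],[40])
t=beads('scene',(118,190,220,272))
cv2.imwrite('pics/s6.png',cv2.resize(t[165:295,100:240],None,fx=2.7,fy=2.7))"
```

```text
t 14.7 tip local 7.5 -53.9 r 54.4 ang -82.1 z 0.1365 F [-7.1 -5.4  4.9]
284 [-0.3  7. ]
290 [3.4 5. ]
t 14.7 tip local 7.5 -53.9 r 54.4 ang -82.1 z 0.1365 F [-7.1 -5.4  4.9]
270 [ 11.  -11.3]
orange (np.float64(206.9), np.float64(213.2)) 77 63,-34 ang -28 r 72
orange (np.float64(135.3), np.float64(248.6)) 179 -59,35 ang 150 r 69
grey (np.float64(122.7), np.float64(199.3)) 35 9,121 ang 86 r 122
grey (np.float64(151.5), np.float64(203.5)) 57 29,68 ang 67 r 74
grey (np.float64(202.1), np.float64(208.5)) 42 67,-20 ang -17 r 70
grey (np.float64(191.6), np.float64(217.4)) 50 42,-14 ang -19 r 44
grey (np.float64(204.4), np.float64(240.0)) 131 15,-61 ang -76 r 63
grey (np.float64(213.3), np.float64(249.7)) 118 8,-85 ang -85 r 85
grey (np.float64(147.1), np.float64(259.6)) 114 -65,4 ang 177 r 65
grey (np.float64(163.5), np.float64(262.9)) 58 -56,-24 ang -156 r 61
grey (np.float64(135.0), np.float64(268.0)) 82 -88,12 ang 172 r 89
```

View pics/s6.png

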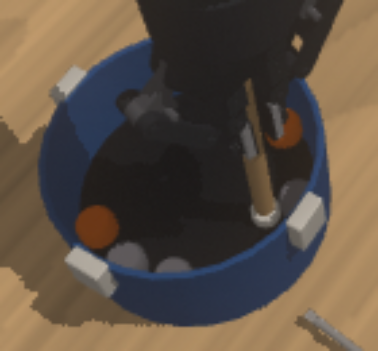

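The grey near (295,195) is now ahead of the rod in the red half. I'll push it a little further, back off inward and lift straight out.

Request:
drive_tool:
  series:
    - {"ax": 0,"ay": 0,"az": 0,"dx": 0.0,"dy": 0.007,"dz": -0.0003,"fingers": 0}
    - {"ax": 0,"ay": 0,"az": 0,"dx": 0.0034,"dy": 0.006,"dz": 0,"fingers": 0}
    - {"ax": 0,"ay": 0,"az": 0,"dx": 0.011,"dy": -0.011,"dz": 0,"fingers": 0}
    - {"ax": 0,"ay": 0,"az": 0,"dx": 0.009,"dy": -0.008,"dz": 0,"fingers": 0}
    - {"ax": 0,"ay": 0,"az": 0,"dx": 0,"dy": 0,"dz": -0.015,"fingers": 0}

```text
clock: 15.25
tcp_pos: [0.5376, -0.1165, 0.1502]
tool_rot: [-0.396, -3.111, -0.003]
ft_force: [-0.3, -0.4, -0.8]
width: 0.139
grasp_force: 98.2
```

Request:
drive_tool:
  series:
    - {"ax": 0,"ay": 0,"az": 0,"dx": 0,"dy": 0,"dz": -0.03,"fingers": 0}
    - {"ax": 0,"ay": 0,"az": 0,"dx": 0,"dy": 0,"dz": -0.035,"fingers": 0}
    - {"ax": 0,"ay": 0,"az": 0,"dx": 0,"dy": 0,"dz": -0.02,"fingers": 0}
    - {"ax": 0,"ay": 0,"az": 0,"dx": 0,"dy": 0,"dz": 0,"fingers": 0}
    - {"ax": 0,"ay": 0,"az": 0,"dx": 0,"dy": 0,"dz": 0,"fingers": 0}

```text
clock: 15.75
tcp_pos: [0.5408, -0.1172, 0.2379]
tool_rot: [0.396, 3.115, -0.0]
ft_force: [-1.2, 1.2, -1.0]
width: 0.139
grasp_force: 98.2
```

```bash
python3 -c "
from h import *
tip()
t=beads('scene',(118,190,220,272))
cv2.imwrite('pics/s7.png',t)
go((.507,.174,.235))"
```

```text
t 15.75 tip local 9.1 -33.3 r 34.5 ang -74.6 z 0.2379 F [-1.2  1.2 -1. ]
orange (np.float64(186.3), np.float64(198.6)) 112 70,18 ang 14 r 73
orange (np.float64(204.2), np.float64(211.5)) 159 64,-27 ang -23 r 70
orange (np.float64(135.3), np.float64(248.2)) 189 -59,35 ang 149 r 68
grey (np.float64(123.5), np.float64(199.7)) 23 9,120 ang 86 r 120
grey (np.float64(177.0), np.float64(206.9)) 47 47,22 ang 25 r 52
grey (np.float64(208.6), np.float64(233.8)) 112 29,-60 ang -64 r 67
grey (np.float64(213.3), np.float64(249.7)) 118 8,-85 ang -85 r 85
grey (np.float64(146.9), np.float64(259.2)) 123 -65,5 ang 176 r 65
grey (np.float64(163.3), np.float64(262.8)) 62 -56,-24 ang -157 r 61
grey (np.float64(135.1), np.float64(267.9)) 83 -88,12 ang 172 r 88
t 15.8 tcp [ 0.5402 -0.117   0.2367] F [-0.4  0.  -0.5] M [[-0.968, 0.25, -0.001], [0.25, 0.968, 0.0], [0.001, 0.0, -1.0]]
shift mm [104.9 273.5   1.9] q6 -1.75
level turn [ 0.    -0.001 -0.   ]
```

Halves are mixed: grey at (29,-60) with two oranges on the red side, orange at (-59,35) with two greys opposite. Returning the rod to the tin.

Request:
drive_tool:
  series:
    - {"ax": 0,"ay": 0,"az": 0,"dx": 0.008,"dy": 0.02,"dz": 0,"fingers": 0}
    - {"ax": 0,"ay": 0,"az": 0,"dx": 0.014,"dy": 0.038,"dz": 0,"fingers": 0}
    - {"ax": 0,"ay": 0,"az": 0,"dx": 0.015,"dy": 0.039,"dz": 0,"fingers": 0}
    - {"ax": 0,"ay": 0,"az": 0,"dx": 0.015,"dy": 0.039,"dz": 0,"fingers": 0}
    - {"ax": 0,"ay": 0,"az": 0,"dx": 0.015,"dy": 0.039,"dz": 0,"fingers": 0}

```text
clock: 16.3
tcp_pos: [0.518, 0.0704, 0.2355]
tool_rot: [-0.397, -3.113, -0.0]
ft_force: [0.2, -0.2, 0.5]
width: 0.137
grasp_force: 98.2
```

Request:
drive_tool:
  series:
    - {"ax": 0,"ay": 0,"az": 0,"dx": 0.015,"dy": 0.039,"dz": 0,"fingers": 0}
    - {"ax": 0,"ay": 0,"az": 0,"dx": 0.014,"dy": 0.038,"dz": 0,"fingers": 0}
    - {"ax": 0,"ay": 0,"az": 0,"dx": 0.008,"dy": 0.0215,"dz": 0,"fingers": 0}
    - {"ax": 0,"ay": 0,"az": 0,"dx": 0,"dy": 0,"dz": 0,"fingers": 0}
    - {"ax": 0,"ay": 0,"az": 0,"dx": 0,"dy": 0,"dz": 0,"fingers": 0}

```text
clock: 16.8
tcp_pos: [0.5074, 0.1736, 0.2358]
tool_rot: [-0.393, -3.114, 0.002]
ft_force: [-0.4, -0.4, -0.2]
width: 0.137
grasp_force: 98.1
```

```bash
python3 -c "
from h import *
go((.508,.174,.117))
s=sensors.state();M=R.from_rotvec(s['tool_rot']).as_matrix()
m=imaging.camera_model('wrist');w=imaging.capture('wrist')
p=s['tcp_pos']+M@OFF
print('pred foot',proj('wrist',p+[0,0,.012],m),'pred tin',proj('wrist',(.5036,.175,.08),m))
h=cv2.cvtColor(w,cv2.COLOR_BGR2HSV);k=cv2.inRange(h,(0,0,150),(179,60,255));k[:100]=0;k[300:]=0;k[:,:200]=0;k[:,310:]=0
n,l,st,c=cv2.connectedComponentsWithStats(k);print([(c[i].round(1),st[i,4]) for i in range(1,n) if st[i,4]>10])
cv2.imwrite('pics/w8.png',cv2.resize(w[100:340,130:390],None,fx=2,fy=2))"
```

```text
t 16.8 tcp [0.5074 0.1736 0.2358] F [-0.4 -0.4 -0.2] M [[-0.969, 0.249, -0.003], [0.249, 0.969, -0.001], [0.002, -0.001, -1.0]]
shift mm [ -0.8   0.7 118.8] q6 -1.21
level turn [-0.001 -0.002  0.   ]
pred foot [254.87700094 185.37214561] pred tin [255.22171292 172.29981173]
[(array([260.1, 169. ]), np.int32(70))]
```

View pics/w8.png

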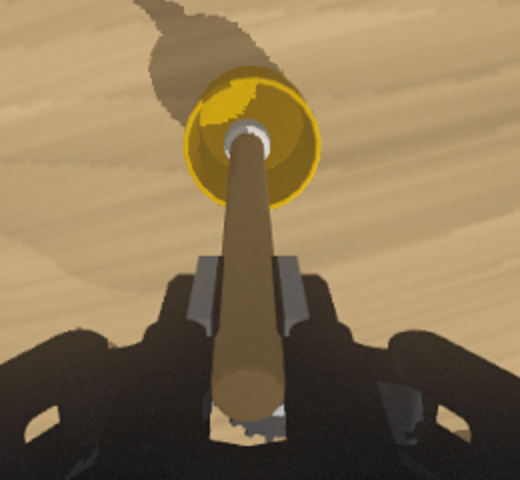

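The foot shows at about (254,171), roughly 11 px above prediction, and the top end has moved the other way. So the rod has pivoted about 0.075 rad between the pads; I'll turn the tool to bring it upright and recheck.

Request:
drive_tool:
  series:
    - {"ax": 0,"ay": -0.04,"az": 0,"dx": -0.002,"dy": 0,"dz": 0,"fingers": 0}
    - {"ax": 0,"ay": -0.035,"az": 0,"dx": 0,"dy": 0,"dz": 0,"fingers": 0}
    - {"ax": 0,"ay": 0,"az": 0,"dx": 0,"dy": 0,"dz": 0,"fingers": 0}
    - {"ax": 0,"ay": 0,"az": 0,"dx": 0,"dy": 0,"dz": 0,"fingers": 0}

```text
clock: 17.25
tcp_pos: [0.5101, 0.172, 0.237]
tool_rot: [0.389, 3.043, -0.015]
ft_force: [0.6, -0.5, -0.7]
width: 0.137
grasp_force: 98.1
```

```bash
python3 -c "
from h import *
s=sensors.state();M=R.from_rotvec(s['tool_rot']).as_matrix();print(s['tcp_pos'],M.round(3).tolist())
m=imaging.camera_model('wrist');w=imaging.capture('wrist')
def show(n,im,roi):
  h=cv2.cvtColor(im,cv2.COLOR_BGR2HSV);k=cv2.inRange(h,(0,0,105),(179,70,255));z=np.zeros_like(k);x0,y0,x1,y1=roi;z[y0:y1,x0:x1]=k[y0:y1,x0:x1]
  a,l,st,c=cv2.connectedComponentsWithStats(z);print(n,[(c[i].round(1).tolist(),st[i].tolist()) for i in range(1,a) if st[i,4]>6])
show('wrist',w,(225,130,290,210))
sc=imaging.capture('scene');show('scene',sc,(240,60,290,130))
tp=s['tcp_pos']
for q in[(tp[0]-.0058,tp[1]+.0015,.123),(tp[0]-.0058,tp[1]+.0015,.135),(tp[0]-.0058,tp[1]+.0015,.288)]:print(q,proj('wrist',q,m),proj('scene',q))
print('tin',proj('wrist',(.5036,.175,.08),m))
cv2.imwrite('pics/w9.png',np.hstack([cv2.resize(w[100:340,130:390],None,fx=1.5,fy=1.5),cv2.resize(sc[50:170,200:330],None,fx=3,fy=3)]))"
```

```text
[0.51013699 0.17199148 0.2370495 ] [[-0.965, 0.251, 0.072], [0.251, 0.968, -0.019], [-0.074, -0.0, -0.997]]
wrist [([253.4, 166.9], [242, 160, 23, 20, 201])]
scene [([264.5, 93.5], [260, 90, 8, 8, 31])]
(np.float64(0.504336988895887), np.float64(0.17349147884637295), 0.123) [254.8464864  170.58300855] [262.36419669  96.95772881]
(np.float64(0.504336988895887), np.float64(0.17349147884637295), 0.135) [254.91375989 174.55232207] [262.44410113  92.30916942]
(np.float64(0.504336988895887), np.float64(0.17349147884637295), 0.288) [256.8667606  295.63806426] [263.68177463  20.30567466]
tin [255.90566478 157.81001854]
```

View pics/w9.png

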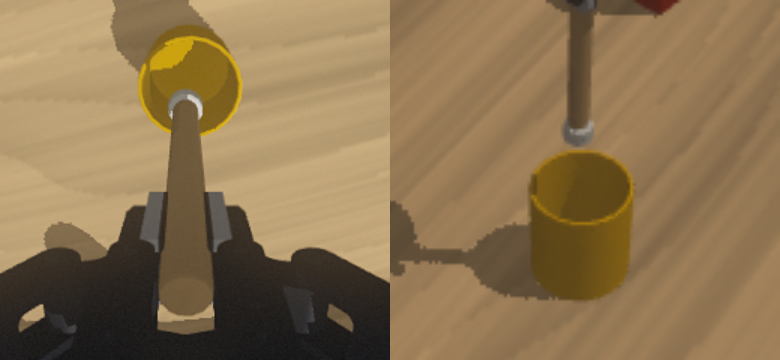

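Foot seen at (253.4,166.9) wrist and (264.5,93.5) scene, rod close to upright. Triangulating it for the final shift (numbers only from here).

```bash
python3 -c "
from h import *
print(cross(ray('wrist',(253.4,166.9)),ray('scene',(264.5,93.5))), plane('wrist',(253.4,166.9),.129),plane('scene',(264.5,93.5),.129))
p=plane('wrist',(253.4,166.9),.129); q=plane('scene',(264.5,93.5),.129)
m=imaging.camera_model('wrist')
# rod top end seen in last wrist picture (184,297)/1.5
print('top',plane('wrist',(130+184/1.5,100+297/1.5),.288))
s=sensors.state();M=R.from_rotvec(s['tool_rot']).as_matrix()
d=np.array([.5036,.175])-(p[:2]); print(M.T@np.array([*d,0])*1e3, 'down100',M.T@np.array([0,0,-.1])*1e3)"
```

```text
(array([0.5029175 , 0.17615496, 0.12809459]), np.float64(0.007877770259544937)) [0.49952964 0.17376064 0.129     ] [0.50605619 0.1783946  0.129     ]
top [0.50543757 0.17191265 0.288     ]
[-3.61849632  2.22211405  0.26934942] down100 [7.43108869e+00 1.30043546e-02 9.97235115e+01]
```

Request:
drive_tool:
  series:
    - {"ax": 0,"ay": -0.035,"az": 0,"dx": 0,"dy": 0,"dz": 0,"fingers": 0}
    - {"ax": 0,"ay": 0,"az": 0,"dx": 0.0022,"dy": 0,"dz": 0.02,"fingers": 0}
    - {"ax": 0,"ay": 0,"az": 0,"dx": 0.0033,"dy": 0,"dz": 0.03,"fingers": 0}
    - {"ax": 0,"ay": 0,"az": 0,"dx": 0.0022,"dy": 0,"dz": 0.02,"fingers": 0}
    - {"ax": 0,"ay": 0,"az": 0,"dx": 0,"dy": 0,"dz": 0,"fingers": 0}

```text
clock: 17.85
tcp_pos: [0.508, 0.1722, 0.1634]
tool_rot: [0.384, 3.015, -0.024]
ft_force: [0.0, 0.8, 0.4]
width: 0.136
grasp_force: 98.1
```

Request:
drive_tool:
  series:
    - {"ax": 0,"ay": 0,"az": 0,"dx": 0.0022,"dy": 0,"dz": 0.02,"fingers": 0}
    - {"ax": 0,"ay": 0,"az": 0,"dx": 0.0019,"dy": 0,"dz": 0.018,"fingers": 0}
    - {"ax": 0,"ay": 0,"az": 0,"dx": 0,"dy": 0,"dz": 0,"fingers": 0}
    - {"ax": 0,"ay": 0,"az": 0,"dx": 0,"dy": 0,"dz": 0,"fingers": 0}

```text
clock: 18.25
tcp_pos: [0.511, 0.1728, 0.1296]
tool_rot: [0.383, 3.007, -0.021]
ft_force: [-0.3, -0.1, -0.8]
width: 0.134
grasp_force: 98.1
```

```bash
python3 -c "
from h import *
go((.51,.172,.118))
w=imaging.capture('wrist')
h=cv2.cvtColor(w,cv2.COLOR_BGR2HSV);k=cv2.inRange(h,(0,0,95),(179,75,255));z=np.zeros_like(k);z[120:220,220:290]=k[120:220,220:290]
a,l,st,c=cv2.connectedComponentsWithStats(z)
for i in range(1,a):
  if st[i,4]>8: print(c[i],st[i],plane('wrist',c[i],.017))
print('tin px',proj('wrist',(.5036,.175,.005)))"
```

```text
t 18.25 tcp [0.511  0.1728 0.1296] F [-0.3 -0.1 -0.8] M [[-0.962, 0.25, 0.107], [0.249, 0.968, -0.027], [-0.11, 0.0, -0.994]]
shift mm [ 2.1 -1.  11.5] q6 -1.16
level turn [0.    0.111 0.   ]
[253.13592233 166.96601942] [242 160  23  20 206] [0.50584562 0.17293053 0.017     ]
tin px [254.7287474  160.13442368]
```

Request:
drive_tool:
  series:
    - {"ax": 0,"ay": 0,"az": 0,"dx": 0.0009,"dy": 0,"dz": 0.008,"fingers": 0}
    - {"ax": 0,"ay": 0,"az": 0,"dx": 0,"dy": 0,"dz": 0,"fingers": 0}
    - {"ax": 0,"ay": 0,"az": 0,"dx": 0,"dy": 0,"dz": 0,"fingers": 0}

```text
clock: 18.6
tcp_pos: [0.5103, 0.1729, 0.1206]
tool_rot: [0.382, 3.008, -0.021]
ft_force: [1.4, -0.5, -0.8]
width: 0.138
grasp_force: 98.1
```

Request:
drive_tool:
  series:
    - {"ax": 0,"ay": 0,"az": 0,"dx": 0.0002,"dy": 0,"dz": 0.002,"fingers": 0}
    - {"ax": 0,"ay": 0,"az": 0,"dx": 0,"dy": 0,"dz": 0,"fingers": 0}

```text
clock: 18.8
tcp_pos: [0.5102, 0.1729, 0.1184]
tool_rot: [0.382, 3.008, -0.021]
ft_force: [-0.6, -0.8, -1.2]
width: 0.136
grasp_force: 98.1
```

Request:
drive_tool:
  series:
    - {"ax": 0,"ay": 0,"az": 0,"dx": 0.0001,"dy": 0,"dz": 0.001,"fingers": 0}
    - {"ax": 0,"ay": 0,"az": 0,"dx": 0,"dy": 0,"dz": 0,"fingers": 0}

```text
clock: 19.0
tcp_pos: [0.5102, 0.1729, 0.1174]
tool_rot: [0.382, 3.008, -0.021]
ft_force: [0.4, -0.2, -0.2]
width: 0.137
grasp_force: 98.1
```

Request:
drive_tool:
  series:
    - {"ax": 0,"ay": 0,"az": 0,"dx": 0.0001,"dy": 0,"dz": 0.001,"fingers": 0}
    - {"ax": 0,"ay": 0,"az": 0,"dx": 0,"dy": 0,"dz": 0,"fingers": 0}

```text
clock: 19.2
tcp_pos: [0.5106, 0.1729, 0.1169]
tool_rot: [0.382, 3.008, -0.021]
ft_force: [-0.9, 0.9, 2.8]
width: 0.137
grasp_force: 98.5
```

Request:
drive_tool:
  series:
    - {"ax": 0,"ay": 0,"az": 0,"dx": 0,"dy": 0,"dz": 0,"fingers": 0}
    - {"ax": 0,"ay": 0,"az": 0,"dx": 0,"dy": 0,"dz": 0,"fingers": 0}
    - {"ax": 0,"ay": 0,"az": 0,"dx": 0,"dy": 0,"dz": 0,"fingers": 0.02}
    - {"ax": 0,"ay": 0,"az": 0,"dx": 0,"dy": 0,"dz": 0,"fingers": 0.025}
    - {"ax": 0,"ay": 0,"az": 0,"dx": 0,"dy": 0,"dz": 0,"fingers": 0.03}
  squeeze: 20

```text
clock: 19.7
tcp_pos: [0.51, 0.1728, 0.1161]
tool_rot: [0.382, 3.009, -0.021]
ft_force: [-0.9, -0.3, -0.0]
width: 0.356
grasp_force: 0.0
```

Request:
drive_tool:
  series:
    - {"ax": 0,"ay": 0,"az": 0,"dx": 0,"dy": 0,"dz": 0,"fingers": 0.05}
    - {"ax": 0,"ay": 0,"az": 0,"dx": 0,"dy": 0,"dz": 0,"fingers": 0.085}
    - {"ax": 0,"ay": 0,"az": 0,"dx": 0,"dy": 0,"dz": 0,"fingers": 0.085}
    - {"ax": 0,"ay": 0,"az": 0,"dx": 0,"dy": 0,"dz": 0,"fingers": 0.085}
    - {"ax": 0,"ay": 0,"az": 0,"dx": 0,"dy": 0,"dz": 0,"fingers": 0.085}

```text
clock: 20.2
tcp_pos: [0.5103, 0.1729, 0.1165]
tool_rot: [0.382, 3.008, -0.021]
ft_force: [-0.1, -0.6, -0.0]
width: 0.998
grasp_force: 0.0
```

```bash
python3 -c "
from h import *
go((.51,.172,.25))
w=imaging.capture('wrist')
h=cv2.cvtColor(w,cv2.COLOR_BGR2HSV);k=cv2.inRange(h,(0,0,95),(179,75,255));z=np.zeros_like(k);z[120:220,220:290]=k[120:220,220:290]
a,l,st,c=cv2.connectedComponentsWithStats(z)
for i in range(1,a):
  if st[i,4]>8: print(c[i],st[i],plane('wrist',c[i],.013))
# rod column widths
b=cv2.inRange(h,(5,60,60),(20,200,200))
for r in(190,230,270,290,300): x=np.flatnonzero(b[r,225:285])+225; print(r,x.min() if len(x) else 0,x.max() if len(x) else 0,len(x))
p=np.array([.506,.173]);
for zz in(.017,.10,.17):print(zz,proj('wrist',[*p,zz]))"
```

```text
t 20.2 tcp [0.5103 0.1729 0.1165] F [-0.1 -0.6 -0. ] M [[-0.962, 0.25, 0.106], [0.249, 0.968, -0.028], [-0.11, -0.0, -0.994]]
shift mm [ -14.6   -0.9 -132.7] q6 -1.16
level turn [-0.    0.11 -0.  ]
[253.24884793 167.48387097] [242 160  23  20 217] [0.50207978 0.17359593 0.013     ]
190 243 262 20
230 239 264 26
270 225 284 60
290 225 284 60
300 225 284 60
0.017 [253.73290512 173.48557676]
0.1 [253.93402029 220.38443885]
0.17 [254.29366824 307.79153493]
```

Request:
drive_tool:
  series:
    - {"ax": 0,"ay": 0,"az": 0,"dx": -0.0022,"dy": 0,"dz": -0.02,"fingers": 0.085}
    - {"ax": 0,"ay": 0,"az": 0,"dx": -0.0044,"dy": 0,"dz": -0.04,"fingers": 0.085}
    - {"ax": 0,"ay": 0,"az": 0,"dx": -0.0044,"dy": 0,"dz": -0.04,"fingers": 0.085}
    - {"ax": 0,"ay": 0,"az": 0,"dx": -0.0044,"dy": 0,"dz": -0.04,"fingers": 0.085}
    - {"ax": 0,"ay": 0.05,"az": 0,"dx": 0,"dy": 0,"dz": 0,"fingers": 0.085}

```text
clock: 20.75
tcp_pos: [0.5128, 0.1739, 0.2645]
tool_rot: [0.385, 3.047, -0.007]
ft_force: [0.1, -0.3, -0.4]
width: 0.998
grasp_force: 0.0
```

Request:
drive_tool:
  series:
    - {"ax": 0,"ay": 0.06,"az": 0,"dx": 0.04,"dy": 0,"dz": 0,"fingers": 0.085}
    - {"ax": 0,"ay": 0,"az": 0,"dx": 0.04,"dy": 0.02,"dz": 0,"fingers": 0.085}
    - {"ax": 0,"ay": 0,"az": 0,"dx": 0.04,"dy": 0.02,"dz": 0,"fingers": 0.085}
    - {"ax": 0,"ay": 0,"az": 0,"dx": 0,"dy": 0,"dz": 0,"fingers": 0.085}
    - {"ax": 0,"ay": 0,"az": 0,"dx": 0,"dy": 0,"dz": 0,"fingers": 0.085}

```text
clock: 21.25
tcp_pos: [0.4038, 0.2421, 0.2552]
tool_rot: [0.392, 3.116, 0.0]
ft_force: [0.7, -0.3, -0.4]
width: 0.995
grasp_force: 0.0
```

```bash
python3 -c "
from h import *
s=sensors.state();print(s['clock'],s['tcp_pos'])
t=beads('top',(280,190,365,275));sc=beads('scene',(118,190,220,272))
# rod in scene above the tin: difference to the first picture and vertical run
o=cv2.imread('pics/scene.png');d=cv2.absdiff(o,sc).max(2)>40
d=d[60:110,240:300];ys,xs=np.nonzero(d);print('diff rows',ys.min()+60,ys.max()+60,'cols',xs.min()+240,xs.max()+240)
h=cv2.cvtColor(sc,cv2.COLOR_BGR2HSV)
print('expect top/base px scene',proj('scene',(.5021,.1736,.17)),proj('scene',(.5021,.1736,.09)))
for r in range(68,105,6):
  x=np.flatnonzero(d[r-60])+240; print(r,x.tolist())"
```

```text
21.25 [0.4037914  0.2421243  0.25519718]
orange (np.float64(285.5), np.float64(219.0)) 108 64,-26 ang -23 r 69
orange (np.float64(285.4), np.float64(241.9)) 117 67,20 ang 17 r 70
orange (np.float64(347.7), np.float64(245.9)) 133 -59,36 ang 148 r 69
grey (np.float64(300.6), np.float64(198.7)) 179 29,-66 ang -66 r 72
grey (np.float64(334.1), np.float64(195.2)) 57 -40,-69 ang -120 r 80
grey (np.float64(347.2), np.float64(213.2)) 124 -64,-30 ang -155 r 70
grey (np.float64(359.0), np.float64(218.1)) 36 -87,-19 ang -168 r 89
grey (np.float64(351.8), np.float64(229.1)) 130 -70,3 ang 178 r 70
orange (np.float64(184.9), np.float64(199.3)) 150 68,19 ang 16 r 70
orange (np.float64(204.1), np.float64(211.4)) 145 64,-27 ang -23 r 69
orange (np.float64(135.3), np.float64(248.1)) 188 -59,35 ang 149 r 68
grey (np.float64(123.5), np.float64(199.4)) 23 9,120 ang 86 r 120
grey (np.float64(212.9), np.float64(248.6)) 135 9,-83 ang -84 r 83
grey (np.float64(146.9), np.float64(259.3)) 116 -65,4 ang 176 r 65
grey (np.float64(134.3), np.float64(267.4)) 94 -88,14 ang 171 r 89
grey (np.float64(163.5), np.float64(262.8)) 60 -56,-24 ang -156 r 61
diff rows 74 109 cols 247 267
expect top/base px scene [261.70762335  77.55806594] [261.25453812 108.68272667]
68 []
74 [258]
80 [258, 259, 260]
86 [258, 259, 260, 265, 266, 267]
92 [258, 259, 260, 265, 266, 267]
98 [258, 259, 260, 264, 265, 266]
104 []
```

```bash
python3 -c "
from h import *
print(env.close_job())"
```

```text
the job is handed in; nothing more can be done
None
```

The job is handed in: I stirred once round from the red clip and on until both halves held both colours, and the rod stands upright in the tin, let go, with all six beads in the tub; the floor force peaked briefly at about 9 N, and I viewed 11 pictures, one over the limit.

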